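# Tape the distance from the board edge to the strip

### The job

Measure from the plywood board's far edge to the red strip: first put everything lying on the board into the open geometry tin and shut its lid, then give the far edge a puff of air by pressing the air duster's nozzle cap right down and letting it come up again. Then hook the end of the tape measure over the board's far edge, draw the case straight back along the board until its front face stands over the red strip, and push its red lock knob fully down so the tape stays out. Leave the case sitting flat on the board, square to the edge and still hooked, and do not shift the mug, pen caddy, glass pen case, ink bottle or brush.

Things in the scene. Friction and masses are not known exactly. Their poses are not given: they have to be found in the camera images.
- edge (a point): middle of the far top edge of the fixed plywood board, 18 mm thick, on the bench. x points level away from the board and the robot, square to the edge; y along the edge; z up. The board's top is level with this point and reaches 220 mm from here along -x and 120 mm to either side; beyond the edge there is only the bench, 18 mm lower.
- mark (a point): middle of the red adhesive strip on the board's top, 12 mm wide and 180 mm long, parallel to the edge and 80 to 122 mm from it (it lies flat and is no obstacle); same axes as edge.
- tape_center (a point): centre of the tape measure's case (yellow and black, 72 mm along x, 36 mm thick along y, 60 mm tall, about 0.45 kg, underside 31 mm below this point). x points forward, where the blade comes out; z up. It starts upright on a blue sketchbook 22 mm thick, its hook hanging over the book's edge. Grip it across y by its two flat sides.
- mouth (a point): point on the underside of the tape's case, in the middle of its front face (36 mm ahead of the case's centre, 31 mm below it).
- hook_tip (a point): lower end of the inner face (the one that looks back to the case) of the steel hook at the end of the tape's blade. The hook is 20 mm wide, 2 mm thick; it reaches 7 mm below the underside of the case, and with the blade in, its inner face is 8 mm ahead of the case's front face (44 mm ahead of the case's centre). The blade runs 6 mm above the underside of the case.
- blade (a joint): how far the blade has been drawn out, m: 0 to 0.16. A spring pulls it in with 1.5 N at 0, 1.9 N at 0.12. With the hook on the edge, the case's front is blade + 8 mm from the edge. The case's rubber foot grips the board: set down flat and let go, the case stays put against the spring (creeping about 1 mm in 20 s), so the lock can be pressed after letting go.
- lock (a joint): travel of the tape's lock knob, m: 0 up (blade free, as at the start) to 0.006 fully down (blade held fast). Stiff with 1.5 N and stays where it is left; its pawl drops between teeth of the reel, so that the blade may shift up to about 1 mm on locking, and holds only beyond 0.005. Pulling the knob up frees the blade.
- lock_top (a point): middle of the top of the lock knob, a red block 18 mm by 16 mm (x by y) standing 13 mm out of the middle of the top of the tape's case when up; press straight down.
- cap_top (a point): middle of the top of the air duster's white nozzle cap, 28 mm across, about 171 mm above the bench; the can (52 mm across) is fixed in a bench clip beside the board's far corner, its bent red tube pointing to the far edge.
- duster_cap (a joint): how far the nozzle cap is pressed down, m: 0 up to 0.006 right down; a spring returns it (2 N at first, 5.7 N right down).
- tin_floor (a point): centre of the inner floor of the fixed aluminium geometry tin. Inside it is 112 mm along x and 192 mm along y, walls 4 mm thick standing 32 mm above this floor. Its blue lid stands open at the +x wall.
- tin_lid (a joint): angle of the tin's lid, rad: 0 shut, 1.57 upright, about 1.95 at the start (leaning back, away from the tin), 2.1 at most. It turns about the tin's y axis along the top of the +x wall (61.5 mm along +x and 33 mm above the tin's inner floor centre). A stiff hinge: it stays at any angle and takes about 1.5 N at its free edge.
- lid_edge (a point): middle of the free edge of the lid's outer (blue) face, 122 mm from the hinge; the lid is 202 mm wide and 3 mm thick. When the lid is shut its outer face looks up, 38 mm above the tin's inner floor; when it stands open it looks away from the tin, and can be pushed shut from behind.
- eraser_mid (a point): centre of a red eraser with a paper sleeve, 45 x 22 x 14 mm (x, y, z), lying on the board. May be absent.
- sharpener_mid (a point): centre of a brass pencil sharpener, 30 x 20 x 16 mm (x, y, z), lying on the board. May be absent.
- weight_mid (a point): centre of a round steel paperweight, 28 mm across and 16 mm tall, on the board. May be absent.
- nibtin_mid (a point): centre of a small green nib tin, 36 x 26 x 16 mm (x, y, z), lying on the board. May be absent.
- stamp_mid (a point): centre of a small dark wooden rubber stamp block, 26 x 22 x 20 mm (x, y, z), on the board. May be absent.
- mug: aluminium mug, 76 mm across and 85 mm tall, beyond the board; origin at the centre of its underside. Not to be shifted.
- caddy: blue turntable caddy with pens, 140 mm across, 160 mm tall with its pens; origin at the centre of its underside. Not to be shifted.
- pencase: glass fountain pen case, 55 x 150 x 28 mm (x, y, z), between robot and board; origin at the centre of its underside. Not to be shifted.
- inkbottle: ink bottle, 48 mm across and 55 mm tall, beyond the board; origin at the centre of its underside. Not to be shifted.
- benchbrush: bench brush, about 170 mm long, on the bench near the robot; origin at its underside. Not to be shifted.

How it is judged:
On the way, in this order (a step that is already met when the one before it is completed fails the run):
1. everything that lay on the board is in the tin and its lid is shut (x of eraser_mid in the frame of tin_floor between -0.056 and 0.056 m and y of eraser_mid in the frame of tin_floor between -0.096 and 0.096 m and z of eraser_mid in the frame of tin_floor between 0 and 0.035 m and x of sharpener_mid in the frame of tin_floor between -0.056 and 0.056 m and y of sharpener_mid in the frame of tin_floor between -0.096 and 0.096 m and z of sharpener_mid in the frame of tin_floor between 0 and 0.035 m and x of weight_mid in the frame of tin_floor between -0.056 and 0.056 m and y of weight_mid in the frame of tin_floor between -0.096 and 0.096 m and z of weight_mid in the frame of tin_floor between 0 and 0.035 m and x of nibtin_mid in the frame of tin_floor between -0.056 and 0.056 m and y of nibtin_mid in the frame of tin_floor between -0.096 and 0.096 m and z of nibtin_mid in the frame of tin_floor between 0 and 0.035 m and x of stamp_mid in the frame of tin_floor between -0.056 and 0.056 m and y of stamp_mid in the frame of tin_floor between -0.096 and 0.096 m and z of stamp_mid in the frame of tin_floor between 0 and 0.035 m and value of joint tin_lid below 0.08 rad), for 0.2 s.
2. the duster's nozzle cap is pressed right down (value of joint duster_cap above 0.0045 m), for 0.1 s.
3. the hook has caught the board's far edge and the blade is drawn out at least 40 mm, lock knob still up (x of hook_tip in the frame of edge between -0.003 and 0.005 m and z of hook_tip in the frame of edge between -0.012 and -0.002 m and y of hook_tip in the frame of edge between -0.09 and 0.09 m and value of joint blade above 0.04 m and value of joint lock below 0.002 m and value of joint duster_cap below 0.001 m), for 0.2 s.
4. the lock knob is down with the case's front face over the red strip and the hook on the edge (x of hook_tip in the frame of edge between -0.003 and 0.005 m and z of hook_tip in the frame of edge between -0.012 and -0.002 m and y of hook_tip in the frame of edge between -0.09 and 0.09 m and x of mouth in the frame of mark between -0.008 and 0.008 m and value of joint lock above 0.005 m), for 0.2 s.
At the end, for the whole second after the job is handed in: All things from the board are in the tin, its lid shut (under 0.08 rad), duster cap up, hook over the far edge (dips over 2 mm, gap under 5 mm), case front within 8 mm of the strip's centre line, case flat on the board (within 4 mm, 0.06 rad), square within 0.12 rad, lock down past 5 mm (all of step 1 and all of step 4 and angle between tape_center's own z axis and vertical below 0.06 rad and angle between the x axis of tape_center and the x axis of edge, either way round below 0.12 rad and z of tape_center in the frame of edge between 0.027 and 0.035 m and value of joint blade above 0.04 m and value of joint duster_cap below 0.001 m); the robot touches nothing.
It fails at once if the aluminium mug is shifted by more than 25 mm (distance of mug from where it was at the start of the episode above 0.025 m).
It fails at once if the pen caddy is shifted by more than 25 mm (distance of caddy from where it was at the start of the episode above 0.025 m).
It fails at once if the glass pen case is shifted by more than 25 mm (distance of pencase from where it was at the start of the episode above 0.025 m).
It fails at once if the ink bottle is shifted by more than 25 mm (distance of inkbottle from where it was at the start of the episode above 0.025 m).
It fails at once if the bench brush is shifted by more than 25 mm (distance of benchbrush from where it was at the start of the episode above 0.025 m).
Of eraser, sharpener, weight, nibtin, stamp only 3 to 5 are there at a start; the rules pass over those that are not, and their reading is None.
At some moment in a run one of eraser, sharpener, weight, nibtin, stamp may be knocked a few centimetres aside while the robot is not near it.
It also fails if it takes over 210 s, if anything falls off the work surface, if the arm or the gripper's body presses on something with over 40 N, if the wrist force passes 120 N, or if a joint passes its speed limit or range.

### The arm

A 6-joint arm with a two-finger parallel gripper is mounted at the origin on the work surface. World frame = base frame: x ahead of the robot, y to its left, z up, the work surface at z = 0. Lengths are in m, angles in rad, forces in N, time in s.
With the tool pointing down it reaches from about 0.35 to 0.975 m from the base axis. Payload 4.9 kg.
Tool frame: the origin (TCP) lies midway between the tips of the shut fingers; the grasp point (between the pads) lies ctrl.grip_depth behind it (ctrl.grip_depth is the distance from the TCP to the grasp point, in m); z points along the fingers, y is the line along which they close (so a half turn about z gives the same grasp; the last joint's range is limited). The gripper opens to 85 mm and grips with 20 to 120 N. Pads are 22 mm wide; open, the fingers measure 114 mm over their backs; the gripper's body (76 mm by 85 mm) begins 54 mm behind the grasp point. The pads swing forward as they close: fully open they stand 13 mm farther back than shut.
Start: joints at [-1.386, 0.053, 1.613, -0, 1.476, -0.119], TCP at [0.187, -0.596, 0.231] pointing down, gripper open.
Joint ranges: [-3.01, 3.01], [-1.01, 2.22], [0.06, 2.58], [-1.02, 4.17], [0.09, 2.62], [-3.14, 3.14]. Speed limits (rad/s): [2.57, 2.57, 3.14, 3.14, 3.14, 3.14].

### API

Orientations are given as a rotation vector (axis times angle).
In Python, from station import ctrl, get_image, camera_model gives the robot as it stands. The module is installed in compiled form; this text tells all that it offers.
- The arm moves only by the shell command python3 -m crank 'ROWS' [FORCE]. ROWS is JSON, a list of rows, each a list of 7 numbers: the shift along the tool's x, y, z in mm, then the turn, a rotation vector about the tool's x, y, z in rad, then the opening, from -1 (shut) to 1 (fully open). A call has exactly 10 rows; each row shifts and turns the commanded pose from where the row before left it, along the tool's axes as they then stand; what a row does not reach is not made up. A row lasts 1/12 s, in which the tool goes at most 41.7 mm and 7.16 degrees, less where a joint would pass 70% of its speed; a pose out of reach is approached as far as the arm can. A call with a gripper value outside its range is refused whole. The fingers move at their own pace and stop on an object; FORCE is the grip in N (left out, the last holds). Time passes only in rows, so rows that do not move let the fingers close, or fill a call up. It gives the time, the measured TCP pose, the force, the opening and the grip force at its end, in the units of the state.
- ctrl.get_obs(): the state, without advancing time (a new reading comes with each control period).
- get_image(name): name is "scene" or "top"; returns the picture (384x512x3 uint8, red, green, blue); there is no depth.
- camera_model(name): a dict with "vertical_fov" (degrees; the focal length in pixels is half the picture's height over the tangent of half this angle, whatever the lens; pixels are square), "cx", "cy" (the principal point, pixels), "R" (3x3) and "t" (3): a world point X has camera coordinates R X + t. Camera axes: x right, y down, z forward; pixel columns grow to the right and rows downward; lengths in m; the calibration is good to about 2 mm. A picture is of the moment at which its call begins. camera_model takes no time and is no camera call.
- ctrl.finish_job(): hands the job in; it is judged then, once.
The state is a dict: "t": time; "q": joint angles; "dq": joint speeds; "effort": joint torques, N m; "tool_pos": TCP position; "tool_rot": TCP orientation; "contact_force": force on the tool from outside, world axes, zero at the start; "wrist_torque": the same for the moment, N m; "opening": finger opening in m; "grip_force": force on a finger pad.
Only numpy, scipy, OpenCV 4.12 (cv2) and the standard library are available. Lean on these libraries where they do the work, as an engineer would, in place of code of your own. Each camera call takes 0.05 s, during which the arm holds its last target. There are 200 camera calls.

## Working session

There is one attempt and no reset: what is moved stays moved. The work goes in short steps, Python scripts to look and compute and a shell command to move; the robot and the scene stay as the last step left them, time stands still between calls to the robot, and variables do not carry over. Pictures are saved under pics/ and viewed, at most 14 in all, crops included, and the job is handed in when it is done.

```bash
mkdir -p pics; cat > h.py <<'E'
import numpy as np, cv2
from scipy.spatial.transform import Rotation as R
from station import ctrl, get_image, camera_model
def snap(cam,name,crop=None,scale=1.5):
    im=get_image(cam); cv2.imwrite('pics/raw_'+name+'.png',im[:,:,::-1])
    if crop: x0,y0,x1,y1=crop; im=im[y0:y1,x0:x1]
    im=cv2.resize(im,None,fx=scale,fy=scale,interpolation=cv2.INTER_CUBIC)
    cv2.imwrite('pics/'+name+'.png',im[:,:,::-1])
def K(cam):
    m=camera_model(cam); f=192/np.tan(np.radians(m['vertical_fov'])/2)
    return f,m['cx'],m['cy'],np.array(m['R']),np.array(m['t'])
def px2w(cam,u,v,z):
    f,cx,cy,Rm,t=K(cam); d=Rm.T@np.array([(u-cx)/f,(v-cy)/f,1]); c=-Rm.T@t
    return c+d*(z-c[2])/d[2]
def w2px(cam,X):
    f,cx,cy,Rm,t=K(cam); p=Rm@np.array(X)+t; return f*p[0]/p[2]+cx,f*p[1]/p[2]+cy
def to(goal,yaw=None):
    """shift in tool mm to world goal for TCP; tool y axis angle"""
    o=ctrl.get_obs(); r=R.from_rotvec(o['tool_rot']); M=r.as_matrix()
    print('t',round(o['t'],2),'tcp',np.round(o['tool_pos'],4),'x',np.round(M[:,0],3),'z',np.round(M[:,2],3),'xang',round(float(np.degrees(np.arctan2(M[1,0],M[0,0]))),1),'open',o['opening'],'grip',o['grip_force'],'F',np.round(o['contact_force'],1))
    if goal is not None: print('toolshift mm',np.round(M.T@(np.array(goal)-o['tool_pos'])*1000,1))
E
python3 - <<'E'
from h import *
snap('top','top0'); snap('scene','scene0')
for c in('top','scene'):
    m=camera_model(c); print(c,m, 'cam pos',-np.array(m['R']).T@np.array(m['t']))
to(None); print(ctrl.grip_depth)
E
```

```text
top {'vertical_fov': 55.02220274212598, 'cx': 251.22705131189804, 'cy': 192.4943970164223, 'R': array([[ 0.02407043, -0.99968971,  0.00641139],
       [-0.98942317, -0.02473991, -0.14293262],
       [ 0.14304689, -0.00290312, -0.98971165]]), 't': array([0.02507303, 0.55042012, 1.19072887])} cam pos [0.37366484 0.04213943 1.25699048]
scene {'vertical_fov': 46.83387546789746, 'cx': 256.68857161848746, 'cy': 189.40042732350656, 'R': array([[ 0.65599879,  0.75464776,  0.01312794],
       [ 0.63413914, -0.54164402, -0.55180549],
       [-0.40930811,  0.37030868, -0.83386951]]), 't': array([-0.37756087, -0.2803394 ,  1.5022164 ])} cam pos [ 1.04032301 -0.42320246  1.10291622]
t 0.1 tcp [ 0.1869 -0.5958  0.2302] x [0.954 0.299 0.   ] z [-0.     0.002 -1.   ] xang 17.4 open 0.08523380694292836 grip 0.0 F [-0.8  0.1  0. ]
0.0187
```

View pics/top0.png

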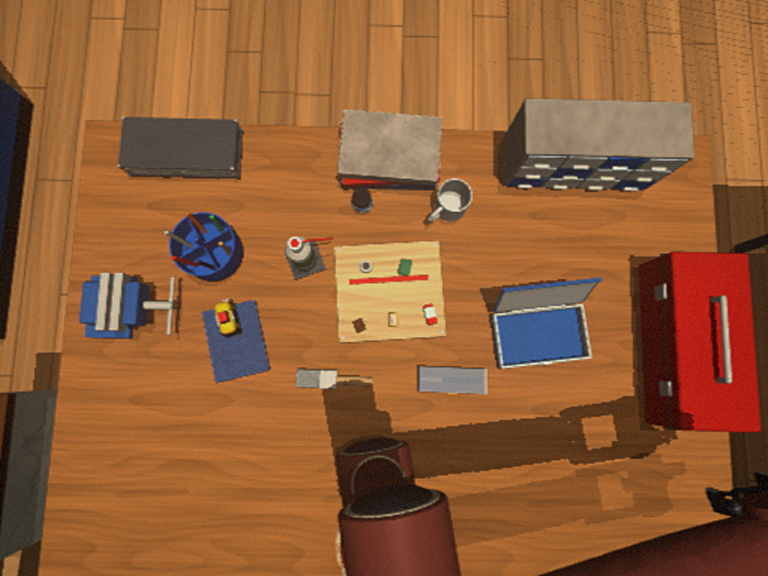

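View pics/scene0.png

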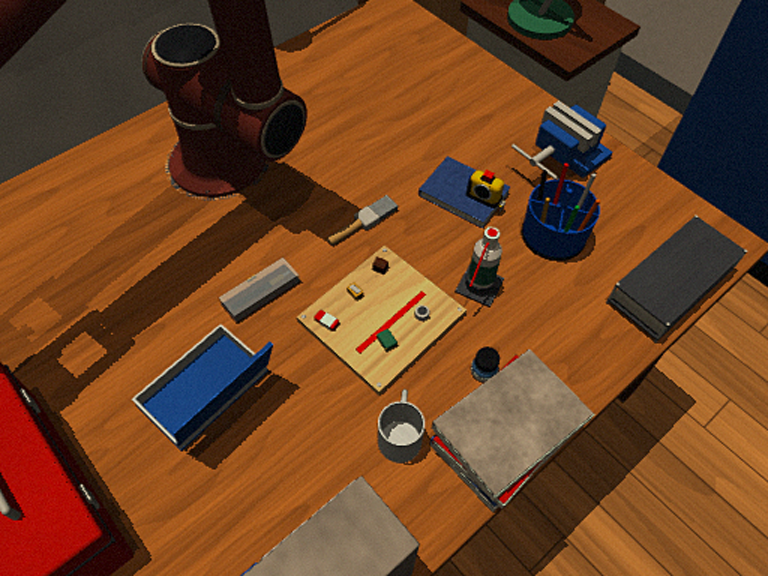

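The top view (×1.5) shows all five board items: weight (366,267), nib tin (404,267), stamp (359,325), sharpener (393,320), eraser (430,314). It also shows the tape at (227,317), the duster at (295,245) and the tin at (543,335) with its lid open on the far side. I'll zoom in for measurements.

```bash
python3 - <<'E'
import cv2
im=cv2.imread('pics/raw_top0.png')
a=cv2.resize(im[150:240,210:310],None,fx=7,fy=6.5,interpolation=cv2.INTER_CUBIC)
a=cv2.resize(im[155:235,180:310],None,fx=6,fy=6,interpolation=cv2.INTER_CUBIC); cv2.imwrite('pics/b.png',a)
l=cv2.resize(im[190:265,125:190],None,fx=6,fy=6,interpolation=cv2.INTER_CUBIC)
r=cv2.resize(im[180:255,320:410],None,fx=4.4,fy=4.4,interpolation=cv2.INTER_CUBIC)
import numpy as np
r=np.pad(r,((0,450-r.shape[0]),(0,0),(0,0)))
cv2.imwrite('pics/c.png',np.hstack([l,r]))
print(l.shape,r.shape)
E
```

```text
(450, 390, 3) (450, 396, 3)
```

View pics/b.png

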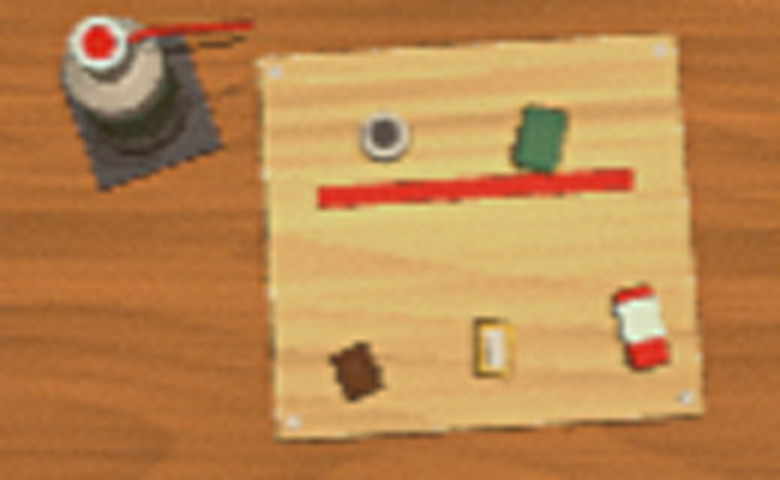

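View pics/c.png

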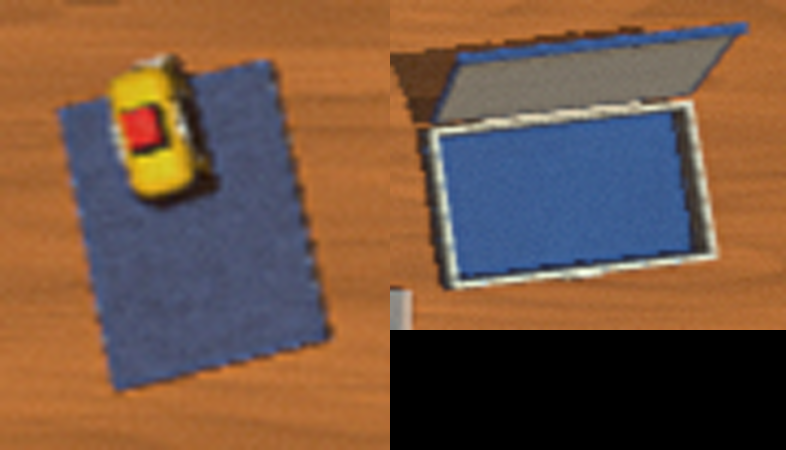

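The board crop (×6, origin 180,155) shows the board corners, items and strip cleanly. The second crop shows the tape with its red knob at (143,127) and hook toward the far side, and the tin rim corners. Next I'll compute world positions.

```bash
cat > geo.py <<'E'
from h import *
B=lambda u,v,z:px2w('top',(u+.5)/6-.5+180,(v+.5)/6-.5+155,z)
L=lambda u,v,z:px2w('top',(u+.5)/6-.5+125,(v+.5)/6-.5+190,z)
T=lambda u,v,z:px2w('top',(u-390+.5)/4.4-.5+320,(v+.5)/4.4-.5+180,z)
ang=lambda a,b:round(float(np.degrees(np.arctan2((b-a)[1],(b-a)[0]))),1)
E
python3 - <<'E'
from geo import *
p=lambda n,x,*a:print(n,np.round(x,4),*a)
c=[B(u,v,.018) for u,v in((256,58),(674,36),(703,412),(277,438))]
print('board sides',[round(float(np.linalg.norm(c[i]-c[(i+1)%4])),4) for i in range(4)],'yaws',ang(c[1],c[0])-90,ang(c[2],c[3])-90,ang(c[3],c[0]),ang(c[2],c[1]))
p('edge',(c[0]+c[1])/2); p('near',(c[2]+c[3])/2)
a,b=B(318,198,.018),B(633,180,.018); p('mark',(a+b)/2,ang(b,a)-90,np.linalg.norm(a-b))
for n,u,v,z,d in(('weight',384,136,.034,(0,-1)),('nib',540,138,.034,(14,-58)),('stamp',357,371,.038,(-18,-47)),('sharp',493,348,.034,(3,-54)),('eraser',640,327,.032,(-19,-77))):
    m=B(u,v,z); p(n,m,'yaw',ang(m,B(u+d[0],v+d[1],z)))
p('cap',B(98,42,.171))
p('knob',L(143,127,.095)); k=[L(u,v,.022) for u,v in((60,108),(272,62),(330,340),(115,388))]
p('bookyaw',[ang(k[3],k[0]),ang(k[2],k[1]),ang(k[1],k[0])-90,ang(k[2],k[3])-90])
p('case top front/back',L(140,70,.082),L(163,195,.08)); print(ang(L(163,195,.08),L(140,70,.082)))
p('hook',L(158,62,.025))
t=[T(u,v,.036) for u,v in((428,129),(692,101),(717,256),(452,288))]
p('tin c',sum(t)/4,[ang(t[3],t[0]),ang(t[2],t[1]),ang(t[1],t[0])-90,ang(t[2],t[3])-90],[np.linalg.norm(t[i]-t[(i+1)%4]) for i in range(4)])
p('lid', T(604,42,.15))
f=lambda u,v,z:px2w('scene',u/1.5,v/1.5,z)
p('scene: cap',f(491,233,.171)); p('knob',f(489,176,.095)); p('weight',f(422,311,.034)); p('stamp',f(381,263,.038)); p('eraser',f(327,320,.032));p('tin far corner',f(185,436,.036))
E
```

```text
board sides [0.2398, 0.2157, 0.2386, 0.2171] yaws 4.5 4.900000000000006 5.1 4.8
edge [0.6577 0.0207 0.018 ]
near [0.4421 0.002  0.018 ]
mark [0.5754 0.0131 0.018 ] 4.799999999999997 0.1791197897434341
weight [0.6017 0.0656 0.034 ] yaw 1.5
nib [ 0.6028 -0.0221  0.034 ] yaw -12.4
stamp [0.4689 0.0768 0.038 ] yaw 22.6
sharp [0.4838 0.0019 0.034 ] yaw -2.0
eraser [ 0.4977 -0.0797  0.032 ] yaw 14.5
cap [0.6204 0.2077 0.171 ]
knob [0.4753 0.3618 0.095 ]
bookyaw [14.9 14.8 13.9 13.9]
case top front/back [0.5069 0.3689 0.082 ] [0.44072108 0.35297834 0.08      ]
13.5
hook [0.5181 0.375  0.025 ]
tin c [ 0.4556 -0.3277  0.036 ] [8.3, 7.5, 7.5, 8.200000000000003] [np.float64(0.2025326796547394), np.float64(0.11752301569068241), np.float64(0.20097520915592196), np.float64(0.1199755703247828)]
lid [ 0.5528 -0.317   0.15  ]
scene: cap [0.623  0.2051 0.171 ]
knob [0.4837 0.3596 0.095 ]
weight [0.6065 0.0645 0.034 ]
stamp [0.475  0.0763 0.038 ]
eraser [ 0.505  -0.0824  0.032 ]
tin far corner [ 0.5292 -0.4015  0.036 ]
```

Top and scene measurements agree to about 6 mm, and the sizes match the stated ones (board 240×216 mm, tin 202×119 mm). I'll start with the eraser.

```bash
cat >> geo.py <<'E'
TIN=np.array([.457,-.328]); TY=np.radians(7.9)
def tin(x,y,z,a=7.9):
    c,s=np.cos(TY),np.sin(TY); return (TIN[0]+c*x-s*y,TIN[1]+s*x+c*y,z,a)
def plan(*goals):
    to(None); o=ctrl.get_obs(); M=R.from_rotvec(o['tool_rot']).as_matrix(); p=np.array(o['tool_pos'])
    a=np.degrees(np.arctan2(M[1,0],M[0,0]))
    for g in goals:
        rz=-np.radians(g[3]-a); a=g[3]; c,s=np.cos(np.radians(a)),np.sin(np.radians(a))
        d=(np.array(g[:3])-p)*1000; p=np.array(g[:3])
        print('turn z %.3f then shift x %.1f y %.1f z %.1f'%(rz,c*d[0]+s*d[1],s*d[0]-c*d[1],-d[2]))
E
python3 - <<'E'
from geo import *
plan((.500,-.080,.13,14.5),(.500,-.080,.020,14.5),(.500,-.080,.13,14.5),tin(-28,52,.13) if 0 else tin(-.028,.052,.13),tin(-.028,.052,.030))
print(tin(-.028,.052,.13))
E
```

```text
t 0.1 tcp [ 0.1869 -0.5958  0.2302] x [0.954 0.299 0.   ] z [-0.     0.002 -1.   ] xang 17.4 open 0.08523380694292836 grip 0.0 F [-0.8  0.1  0. ]
turn z 0.051 then shift x 432.3 y -421.0 z 100.2
turn z -0.000 then shift x 0.0 y 0.0 z 110.0
turn z -0.000 then shift x 0.0 y 0.0 z -110.0
turn z 0.115 then shift x -104.7 y 187.7 z -0.0
turn z -0.000 then shift x 0.0 y 0.0 z 100.0
(np.float64(0.42211861863539574), np.float64(-0.2803419552006481), 0.13, 7.9)
```

```bash

python3 -m crank '[[0,0,0,0,0,0.051,1],[24,-23.4,0,0,0,0,1],[24,-23.4,0,0,0,0,1],[24,-23.4,0,0,0,0,1],[24,-23.4,0,0,0,0,1],[24,-23.4,0,0,0,0,1],[24,-23.4,0,0,0,0,1],[24,-23.4,0,0,0,0,1],[24,-23.4,0,0,0,0,1],[24,-23.4,0,0,0,0,1]]' 30
python3 -m crank '[[24,-23.4,0,0,0,0,1],[24,-23.4,0,0,0,0,1],[24,-23.4,0,0,0,0,1],[24,-23.4,0,0,0,0,1],[24,-23.4,20,0,0,0,0.5],[24,-23.4,20,0,0,0,0.5],[24,-23.4,20,0,0,0,0.5],[24,-23.4,20,0,0,0,0.5],[24,-23.4,20,0,0,0,0.5],[0,0,0,0,0,0,0.5]]'
python3 - <<'E'
from geo import *
plan((.500,-.080,.020,14.5))
E
```

```text
t: 0.93
tool_pos: [0.3438, -0.3367, 0.2308]
tool_rot: [-3.116, -0.395, 0.0]
contact_force: [0.6, -1.0, 0.0]
opening: 0.0854
grip_force: 0.0
t: 1.77
tool_pos: [0.4984, -0.0754, 0.126]
tool_rot: [-3.11, -0.403, 0.011]
contact_force: [-0.6, -0.1, -0.6]
opening: 0.0641
grip_force: 0.0
t 1.77 tcp [ 0.4984 -0.0754  0.126 ] x [ 0.967  0.255 -0.006] z [-0.007  0.005 -1.   ] xang 14.8 open 0.06409982407824982 grip 0.0 F [-0.6 -0.1 -0.6]
turn z 0.005 then shift x 0.3 y 4.9 z 106.0
```

```bash

python3 -m crank '[[0,1,20,0,0,0,0.5],[0,0,25,0,0,0,0.5],[0,0,25,0,0,0,0.5],[0,0,20,0,0,0,0.5],[0,0,12,0,0,0,0.5],[0,0,8,0,0,0,0.5],[0,0,0,0,0,0,-1],[0,0,0,0,0,0,-1],[0,0,0,0,0,0,-1],[0,0,0,0,0,0,-1]]' 30
python3 -m crank '[[0,0,0,0,0,0,-1],[0,0,0,0,0,0,-1],[0,0,0,0,0,0,-1],[0,0,-20,0,0,0,-1],[0,0,-30,0,0,0,-1],[0,0,-30,0,0,0,-1],[0,0,-30,0,0,0,-1],[0,0,0,0,0,0.115,-1],[0,0,0,0,0,0,-1],[0,0,0,0,0,0,-1]]'
python3 - <<'E'
from geo import *
plan(tin(-.028,.052,.13),tin(-.028,.052,.030))
E
```

```text
t: 2.6
tool_pos: [0.5016, -0.082, 0.0232]
tool_rot: [3.115, 0.396, 0.005]
contact_force: [-0.9, -0.3, -0.4]
opening: 0.0212
grip_force: 30.0
t: 3.43
tool_pos: [0.4997, -0.0813, 0.131]
tool_rot: [-3.134, -0.22, 0.001]
contact_force: [-1.0, -0.3, -0.9]
opening: 0.0208
grip_force: 30.0
t 3.43 tcp [ 0.4997 -0.0813  0.131 ] x [ 0.99  0.14 -0.  ] z [-0.001  0.    -1.   ] xang 8.0 open 0.020764226431174027 grip 30.030709505081177 F [-1.  -0.3 -0.9]
turn z 0.003 then shift x -104.2 y 186.5 z 1.0
turn z -0.000 then shift x 0.0 y 0.0 z 100.0
```

```bash

python3 -m crank '[[-14,25,0,0,0,0,-1],[-15,27,0,0,0,0,-1],[-15,27,0,0,0,0,-1],[-15,27,0,0,0,0,-1],[-15,27,0,0,0,0,-1],[-15,27,0,0,0,0,-1],[-15,26.5,0,0,0,0,-1],[0,0,10,0,0,0,-1],[0,0,20,0,0,0,-1],[0,0,25,0,0,0,-1]]'
python3 -m crank '[[0,0,25,0,0,0,-1],[0,0,16,0,0,0,-1],[0,0,4,0,0,0,-1],[0,0,0,0,0,0,-1],[0,0,0,0,0,0,0],[0,0,0,0,0,0,0],[0,0,0,0,0,0,0],[0,0,-25,0,0,0,0],[0,0,-35,0,0,0,0.2],[0,0,-40,0,0,0,0.5]]'
python3 - <<'E'
from geo import *
s=(.486,.002)
plan(tin(-.028,.052,.13),(*s,.13,-2),(*s,.020,-2),(*s,.13,-2),tin(-.028,-.005,.13))
E
```

```text
t: 4.27
tool_pos: [0.4227, -0.281, 0.0755]
tool_rot: [3.134, 0.217, 0.001]
contact_force: [0.3, -0.9, 0.0]
opening: 0.0211
grip_force: 30.0
t: 5.1
tool_pos: [0.4217, -0.2795, 0.1314]
tool_rot: [-3.132, -0.217, 0.003]
contact_force: [0.9, -0.9, 0.7]
opening: 0.0617
grip_force: 0.0
t 5.1 tcp [ 0.4217 -0.2795  0.1314] x [ 0.99   0.138 -0.002] z [-0.002  0.002 -1.   ] xang 7.9 open 0.06169793109642615 grip 0.0 F [ 0.9 -0.9  0.7]
turn z 0.000 then shift x 0.3 y 0.9 z 1.4
turn z 0.173 then shift x 54.0 y -284.4 z -0.0
turn z -0.000 then shift x 0.0 y -0.0 z 110.0
turn z -0.000 then shift x 0.0 y -0.0 z -110.0
turn z -0.173 then shift x -102.1 y 327.9 z -0.0
```

```bash

python3 -m crank '[[0,0,0,0,0,0.086,0.5],[0,0,0,0,0,0.087,0.5],[7,-36,0,0,0,0,0.5],[7,-36,0,0,0,0,0.5],[7,-36,0,0,0,0,0.5],[7,-36,0,0,0,0,0.5],[7,-36,0,0,0,0,0.5],[7,-36,0,0,0,0,0.5],[7,-36,0,0,0,0,0.5],[5,-32,0,0,0,0,0.5]]'
python3 -m crank '[[0,0,20,0,0,0,0.5],[0,0,25,0,0,0,0.5],[0,0,25,0,0,0,0.5],[0,0,20,0,0,0,0.5],[0,0,12,0,0,0,0.5],[0,0,8,0,0,0,0.5],[0,0,0,0,0,0,-1],[0,0,0,0,0,0,-1],[0,0,0,0,0,0,-1],[0,0,0,0,0,0,-1]]'
python3 -m crank '[[0,0,0,0,0,0,-1],[0,0,0,0,0,0,-1],[0,0,0,0,0,0,-1],[0,0,-20,0,0,0,-1],[0,0,-30,0,0,0,-1],[0,0,-30,0,0,0,-1],[0,0,-30,0,0,0,-1],[0,0,0,0,0,-0.086,-1],[0,0,0,0,0,-0.087,-1],[0,0,0,0,0,0,-1]]'
python3 - <<'E'
from geo import *
plan(tin(-.028,-.005,.13))
E
```

```text
t: 5.93
tool_pos: [0.4876, 0.0035, 0.1329]
tool_rot: [3.141, -0.054, 0.005]
contact_force: [0.4, -0.6, 0.2]
opening: 0.064
grip_force: 0.0
t: 6.77
tool_pos: [0.4882, 0.0011, 0.0232]
tool_rot: [3.141, -0.055, 0.005]
contact_force: [0.4, 0.3, -0.2]
opening: 0.0193
grip_force: 31.2
t: 7.6
tool_pos: [0.4869, 0.0014, 0.1321]
tool_rot: [3.134, 0.218, 0.002]
contact_force: [0.3, -0.0, -1.7]
opening: 0.0186
grip_force: 31.2
t 7.6 tcp [0.4869 0.0014 0.1321] x [0.99  0.139 0.001] z [ 0.001 -0.    -1.   ] xang 8.0 open 0.018583532869517545 grip 31.215303540229797 F [ 0.3 -0.  -1.7]
turn z 0.001 then shift x -102.9 y 327.2 z 2.1
```

```bash

python3 -m crank '[[-11,35,0,0,0,0,-1],[-11.5,36.5,0,0,0,0,-1],[-11.5,36.5,0,0,0,0,-1],[-11.5,36.5,0,0,0,0,-1],[-11.5,36.5,0,0,0,0,-1],[-11.5,36.5,0,0,0,0,-1],[-11.5,36.5,0,0,0,0,-1],[-11.5,36.5,0,0,0,0,-1],[-11.5,36,0,0,0,0,-1],[0,0,12,0,0,0,-1]]'
python3 -m crank '[[0,0,25,0,0,0,-1],[0,0,30,0,0,0,-1],[0,0,25,0,0,0,-1],[0,0,10,0,0,0,-1],[0,0,0,0,0,0,-1],[0,0,0,0,0,0,0],[0,0,0,0,0,0,0],[0,0,-25,0,0,0,0],[0,0,-35,0,0,0,0.2],[0,0,-40,0,0,0,0.5]]'
python3 - <<'E'
from geo import *
w=(.604,.065); n=(.605,-.022)
plan((*w,.13,8),(*w,.02,8),(*w,.13,8),tin(.028,.052,.13),tin(.028,.052,.03))
E
```

```text
t: 8.43
tool_pos: [0.4293, -0.3429, 0.1217]
tool_rot: [3.129, 0.204, 0.004]
contact_force: [-0.1, -0.2, 0.4]
opening: 0.0188
grip_force: 31.2
t: 9.27
tool_pos: [0.4292, -0.3355, 0.1307]
tool_rot: [-3.133, -0.216, 0.001]
contact_force: [-0.1, -0.1, 0.5]
opening: 0.0622
grip_force: 0.0
t 9.27 tcp [ 0.4292 -0.3355  0.1307] x [ 0.991  0.137 -0.001] z [-0.001  0.001 -1.   ] xang 7.9 open 0.062170412029141 grip 0.0 F [-0.1 -0.1  0.5]
turn z -0.002 then shift x 228.9 y -372.3 z 0.7
turn z -0.000 then shift x 0.0 y 0.0 z 110.0
turn z -0.000 then shift x 0.0 y 0.0 z -110.0
turn z 0.002 then shift x -171.6 y 317.1 z -0.0
turn z -0.000 then shift x 0.0 y 0.0 z 100.0
```

```bash

python3 -m crank '[[0,-15,-30,0,0,0,0.5],[0,-15,-30,0,0,0,0.5],[28.6,-34.3,0,0,0,0,0.5],[28.6,-34.3,0,0,0,0,0.5],[28.6,-34.3,0,0,0,0,0.5],[28.6,-34.3,0,0,0,0,0.5],[28.6,-34.3,0,0,0,0,0.5],[28.6,-34.3,0,0,0,0,0.5],[28.6,-34.3,0,0,0,0,0.5],[28.6,-34.3,0,0,0,0,0.5]]'
python3 -m crank '[[0,-34,0,0,0,0,0.5],[0,-34,10,0,0,0,0.5],[0,0,30,0,0,0,0.5],[0,0,30,0,0,0,0.5],[0,0,30,0,0,0,0.5],[0,0,30,0,0,0,0.5],[0,0,25,0,0,0,0.5],[0,0,10,0,0,0,0.5],[0,0,5,0,0,0,0.5],[0,0,0,0,0,0,0.5]]'
python3 - <<'E'
from geo import *
w=(.604,.065)
plan((*w,.02,8),(*w,.19,8),tin(.020,.052,.19))
E
```

```text
t: 10.1
tool_pos: [0.6035, -0.0214, 0.1924]
tool_rot: [3.133, 0.216, 0.008]
contact_force: [1.6, -0.3, 0.2]
opening: 0.064
grip_force: 0.0
t: 10.93
tool_pos: [0.5949, 0.0447, 0.0254]
tool_rot: [-3.133, -0.217, -0.005]
contact_force: [-7.5, 1.7, 21.4]
opening: 0.0642
grip_force: 10.7
t 10.93 tcp [0.5949 0.0447 0.0254] x [0.99  0.138 0.003] z [ 0.003  0.002 -1.   ] xang 7.9 open 0.06416119279917501 grip 10.663360934704542 F [-7.5  1.7 21.4]
turn z -0.001 then shift x 11.8 y -18.9 z 5.4
turn z -0.000 then shift x 0.0 y 0.0 z -170.0
turn z 0.002 then shift x -179.6 y 317.1 z -0.0
```

```bash

python3 -m crank '[[0,0,-10,0,0,0,0.5],[0,0,-25,0,0,0,0.5],[0,0,-30,0,0,0,0.5],[0,0,-30,0,0,0,0.5],[0,0,-30,0,0,0,0.5],[0,0,-30,0,0,0,0.5],[-30,25,0,0,0,0,0.5],[-30,25,0,0,0,0,0.5],[-30,25,0,0,0,0,0.5],[-30,25,0,0,0,0,0.5]]'
python3 -m crank '[[-30,25,0,0,0,0,0.5],[-30,25,0,0,0,0,0.5],[-30,25,0,0,0,0,0.5],[0,0,0,0,0,0,0.5],[0,0,0,0,0,0,0.5],[0,0,0,0,0,0,0.5],[0,0,0,0,0,0,0.5],[0,0,0,0,0,0,0.5],[0,0,0,0,0,0,0.5],[0,0,0,0,0,0,0.5]]'
python3 - <<'E'
from geo import *
to(None)
snap('top','top1',(180,155,310,235),6)
im=cv2.imread('pics/b.png'); print(im.shape)
E
```

```text
t: 11.77
tool_pos: [0.4871, -0.0727, 0.1772]
tool_rot: [3.132, 0.218, 0.007]
contact_force: [0.3, -0.8, 0.0]
opening: 0.0641
grip_force: 0.0
t: 12.6
tool_pos: [0.4088, -0.1576, 0.1742]
tool_rot: [-3.134, -0.219, 0.001]
contact_force: [-0.5, 0.9, -0.1]
opening: 0.0642
grip_force: 0.0
t 12.6 tcp [ 0.4088 -0.1576  0.1742] x [ 0.99   0.139 -0.   ] z [-0.  0. -1.] xang 8.0 open 0.06416179283428516 grip 0.0 F [-0.5  0.9 -0.1]
(480, 780, 3)
```

View pics/top1.png

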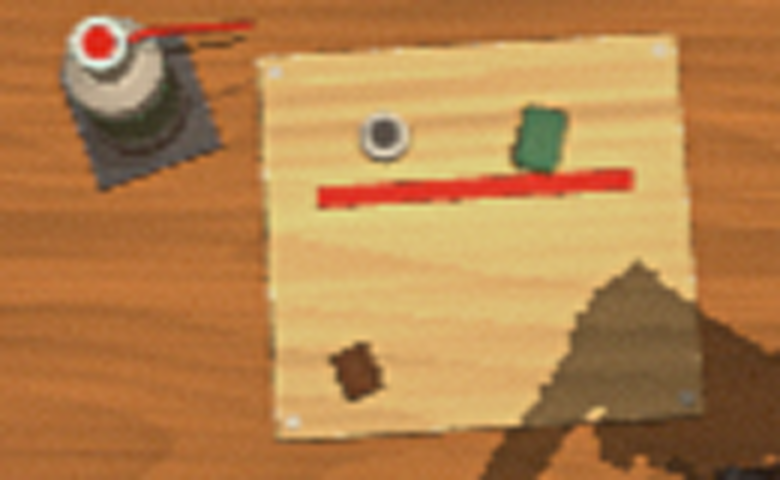

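The eraser and sharpener are gone. The weight (384,136), nib tin (540,138) and stamp (357,371) haven't moved; a clipped row had left me short and touching the weight. I'll keep rows under 40 mm, and take the nib tin next.

```bash
python3 - <<'E'
from geo import *
n=(.605,-.022)
plan((*n,.17,-12),(*n,.02,-12),(*n,.19,-12),tin(.020,-.005,.19),tin(.020,-.005,.03),tin(.020,-.005,.19),(.604,.065,.19,7.9),(.604,.065,.02,7.9),(.604,.065,.19,7.9),tin(.020,.052,.19))
E
```

```text
t 12.65 tcp [ 0.4087 -0.1577  0.1742] x [ 0.99   0.139 -0.   ] z [-0.  0. -1.] xang 8.0 open 0.06407857995274811 grip 0.0 F [ 0.3  0.6 -0.3]
turn z 0.349 then shift x 163.8 y -173.5 z 4.2
turn z -0.000 then shift x 0.0 y -0.0 z 150.0
turn z -0.000 then shift x 0.0 y -0.0 z -170.0
turn z -0.347 then shift x -168.7 y 287.8 z -0.0
turn z -0.000 then shift x 0.0 y 0.0 z 160.0
turn z -0.000 then shift x 0.0 y 0.0 z -160.0
turn z -0.000 then shift x 179.6 y -374.1 z -0.0
turn z -0.000 then shift x 0.0 y 0.0 z 170.0
turn z -0.000 then shift x 0.0 y 0.0 z -170.0
turn z -0.000 then shift x -179.6 y 317.1 z -0.0
```

```bash

python3 -m crank '[[0,0,0,0,0,0.117,0.5],[0,0,0,0,0,0.116,0.5],[0,0,0,0,0,0.116,0.5],[23.4,-24.8,0,0,0,0,0.5],[23.4,-24.8,0,0,0,0,0.5],[23.4,-24.8,0,0,0,0,0.5],[23.4,-24.8,0,0,0,0,0.5],[23.4,-24.8,0,0,0,0,0.5],[23.4,-24.8,0,0,0,0,0.5],[23.4,-24.7,0,0,0,0,0.5]]'
python3 -m crank '[[0,0,14,0,0,0,0.5],[0,0,30,0,0,0,0.5],[0,0,30,0,0,0,0.5],[0,0,30,0,0,0,0.5],[0,0,30,0,0,0,0.5],[0,0,14,0,0,0,0.5],[0,0,6,0,0,0,0.5],[0,0,0,0,0,0,-1],[0,0,0,0,0,0,-1],[0,0,0,0,0,0,-1]]'
python3 -m crank '[[0,0,0,0,0,0,-1],[0,0,0,0,0,0,-1],[0,0,-20,0,0,0,-1],[0,0,-30,0,0,0,-1],[0,0,-35,0,0,0,-1],[0,0,-35,0,0,0,-1],[0,0,-35,0,0,0,-1],[0,0,-15,0,0,-0.116,-1],[0,0,0,0,0,-0.116,-1],[0,0,0,0,0,-0.115,-1]]'
python3 - <<'E'
from geo import *
plan(tin(.020,-.005,.19))
E
```

```text
t: 13.48
tool_pos: [0.6062, -0.0213, 0.1738]
tool_rot: [-3.124, 0.33, 0.001]
contact_force: [-0.4, -0.4, 0.5]
opening: 0.0642
grip_force: 0.0
t: 14.32
tool_pos: [0.6068, -0.0233, 0.0228]
tool_rot: [3.124, -0.331, 0.006]
contact_force: [0.4, 0.6, -0.6]
opening: 0.0283
grip_force: 0.2
t: 15.15
tool_pos: [0.6062, -0.0232, 0.1937]
tool_rot: [3.132, 0.222, 0.008]
contact_force: [-0.3, 0.6, -1.9]
opening: 0.0247
grip_force: 30.4
t 15.15 tcp [ 0.6062 -0.0232  0.1937] x [0.99  0.141 0.005] z [ 0.005 -0.001 -1.   ] xang 8.1 open 0.024746624108313558 grip 30.42624592781067 F [-0.3  0.6 -1.9]
turn z 0.004 then shift x -169.6 y 286.4 z 3.7
```

```bash

python3 -m crank '[[-18.8,31.8,0,0,0,0,-1],[-18.8,31.8,0,0,0,0,-1],[-18.8,31.8,0,0,0,0,-1],[-18.8,31.8,0,0,0,0,-1],[-18.8,31.8,0,0,0,0,-1],[-18.8,31.8,0,0,0,0,-1],[-18.8,31.8,0,0,0,0,-1],[-18.8,31.8,0,0,0,0,-1],[-18.8,31.8,0,0,0,0,-1],[0,0,20,0,0,0,-1]]'
python3 -m crank '[[0,0,30,0,0,0,-1],[0,0,35,0,0,0,-1],[0,0,35,0,0,0,-1],[0,0,30,0,0,0,-1],[0,0,10,0,0,0,-1],[0,0,0,0,0,0,-1],[0,0,0,0,0,0,-0.1],[0,0,0,0,0,0,-0.1],[0,0,0,0,0,0,0],[0,0,-20,0,0,0,0]]'
python3 -m crank '[[0,0,-35,0,0,0,0],[0,0,-35,0,0,0,0.5],[0,0,-35,0,0,0,0.5],[0,0,-35,0,0,0,0.5],[16.5,-34.3,0,0,0,0,0.5],[16.5,-34.3,0,0,0,0,0.5],[16.5,-34.3,0,0,0,0,0.5],[16.5,-34.3,0,0,0,0,0.5],[16.5,-34.3,0,0,0,0,0.5],[16.5,-34.3,0,0,0,0,0.5]]'
python3 -m crank '[[16.5,-34.3,0,0,0,0,0.5],[16.5,-34.3,0,0,0,0,0.5],[16.5,-34.3,0,0,0,0,0.5],[16.5,-34.3,0,0,0,0,0.5],[14.6,-31,0,0,0,0,0.5],[0,0,0,0,0,0,0.5],[0,0,0,0,0,0,0.5],[0,0,0,0,0,0,0.5],[0,0,0,0,0,0,0.5],[0,0,0,0,0,0,0.5]]'
python3 - <<'E'
from geo import *
plan((.604,.065,.02,7.9))
E
```

```text
t: 15.98
tool_pos: [0.4757, -0.3368, 0.1757]
tool_rot: [3.125, 0.204, 0.009]
contact_force: [0.5, -0.2, -0.6]
opening: 0.0252
grip_force: 30.4
t: 16.82
tool_pos: [0.4749, -0.3285, 0.049]
tool_rot: [-3.132, -0.213, 0.004]
contact_force: [-0.7, 0.4, -0.3]
opening: 0.0426
grip_force: 0.0
t: 17.65
tool_pos: [0.5473, -0.1107, 0.193]
tool_rot: [3.133, 0.213, 0.006]
contact_force: [1.0, -0.6, -0.6]
opening: 0.064
grip_force: 0.0
t: 18.48
tool_pos: [0.6033, 0.0641, 0.1909]
tool_rot: [3.134, 0.21, 0.001]
contact_force: [0.5, -0.1, -0.6]
opening: 0.0643
grip_force: 0.0
t 18.48 tcp [0.6033 0.0641 0.1909] x [0.991 0.134 0.001] z [ 0.001 -0.    -1.   ] xang 7.7 open 0.06425899193986122 grip 0.0 F [ 0.5 -0.1 -0.6]
turn z -0.004 then shift x 0.8 y -0.8 z 170.9
```

```bash

python3 -m crank '[[0,-1,25,0,0,0,0.5],[0,0,30,0,0,0,0.5],[0,0,30,0,0,0,0.5],[0,0,30,0,0,0,0.5],[0,0,30,0,0,0,0.5],[0,0,16,0,0,0,0.5],[0,0,8,0,0,0,0.5],[0,0,0,0,0,0,-1],[0,0,0,0,0,0,-1],[0,0,0,0,0,0,-1]]'
python3 -m crank '[[0,0,0,0,0,0,-1],[0,0,0,0,0,0,-1],[0,0,0,0,0,0,-1],[0,0,-20,0,0,0,-1],[0,0,-30,0,0,0,-1],[0,0,-40,0,0,0,-1],[0,0,-40,0,0,0,-1],[0,0,-40,0,0,0,-1],[0,0,0,0,0,0,-1],[0,0,0,0,0,0,-1]]'
python3 -m crank '[[-18,31.7,0,0,0,0,-1],[-18,31.7,0,0,0,0,-1],[-18,31.7,0,0,0,0,-1],[-18,31.7,0,0,0,0,-1],[-18,31.7,0,0,0,0,-1],[-18,31.7,0,0,0,0,-1],[-18,31.7,0,0,0,0,-1],[-18,31.7,0,0,0,0,-1],[-18,31.7,0,0,0,0,-1],[-18,31.7,0,0,0,0,-1]]'
python3 - <<'E'
from geo import *
s=(.471,.077)
plan(tin(.020,.052,.03),tin(.020,.052,.19),(*s,.19,22),(*s,.02,22),(*s,.19,22),tin(0,-.060,.19))
E
```

```text
t: 19.32
tool_pos: [0.6048, 0.066, 0.0234]
tool_rot: [3.134, 0.212, 0.005]
contact_force: [-0.3, 1.4, -0.1]
opening: 0.0286
grip_force: 0.0
t: 20.15
tool_pos: [0.6052, 0.0665, 0.1957]
tool_rot: [3.134, 0.214, 0.012]
contact_force: [-0.4, -0.0, -1.6]
opening: 0.0261
grip_force: 29.7
t: 20.98
tool_pos: [0.4657, -0.2726, 0.1888]
tool_rot: [-3.132, -0.213, 0.004]
contact_force: [1.4, -0.5, -0.6]
opening: 0.0262
grip_force: 29.8
t 20.98 tcp [ 0.4657 -0.2726  0.1888] x [ 0.991  0.135 -0.003] z [-0.003  0.003 -1.   ] xang 7.8 open 0.026191755996613334 grip 29.81743723154068 F [ 1.4 -0.5 -0.6]
turn z -0.002 then shift x 3.7 y 1.6 z 158.8
turn z -0.000 then shift x 0.0 y 0.0 z -160.0
turn z -0.246 then shift x 132.6 y -324.7 z -0.0
turn z -0.000 then shift x 0.0 y 0.0 z 170.0
turn z -0.000 then shift x 0.0 y 0.0 z -170.0
turn z 0.246 then shift x -69.5 y 459.2 z -0.0
```

```bash

python3 -m crank '[[2,1,25,0,0,0,-1],[0,0,35,0,0,0,-1],[0,0,35,0,0,0,-1],[0,0,35,0,0,0,-1],[0,0,20,0,0,0,-1],[0,0,9,0,0,0,-1],[0,0,0,0,0,0,-1],[0,0,0,0,0,0,0],[0,0,0,0,0,0,0],[0,0,0,0,0,0,0]]'
python3 -m crank '[[0,0,-20,0,0,0,0],[0,0,-35,0,0,0,0],[0,0,-35,0,0,0,0.5],[0,0,-35,0,0,0,0.5],[0,0,-35,0,0,0,0.5],[0,0,0,0,0,-0.123,0.5],[0,0,0,0,0,-0.123,0.5],[13.3,-32.4,0,0,0,0,0.5],[13.3,-32.4,0,0,0,0,0.5],[13.3,-32.4,0,0,0,0,0.5]]'
python3 -m crank '[[13.3,-32.4,0,0,0,0,0.5],[13.3,-32.4,0,0,0,0,0.5],[13.3,-32.4,0,0,0,0,0.5],[13.3,-32.4,0,0,0,0,0.5],[13.3,-32.4,0,0,0,0,0.5],[13.3,-32.4,0,0,0,0,0.5],[13.3,-32.4,0,0,0,0,0.5],[0,0,0,0,0,0,0.5],[0,0,0,0,0,0,0.5],[0,0,0,0,0,0,0.5]]'
python3 - <<'E'
from geo import *
s=(.471,.077)
plan((*s,.02,22),)
E
```

```text
t: 21.82
tool_pos: [0.4715, -0.2739, 0.0347]
tool_rot: [3.131, 0.213, 0.005]
contact_force: [0.3, 0.5, 1.6]
opening: 0.0431
grip_force: 0.0
t: 22.65
tool_pos: [0.4712, -0.1673, 0.1945]
tool_rot: [3.083, 0.593, 0.005]
contact_force: [0.9, 0.7, 0.6]
opening: 0.064
grip_force: 0.0
t: 23.48
tool_pos: [0.4731, 0.0772, 0.1936]
tool_rot: [3.083, 0.597, 0.003]
contact_force: [0.2, -0.6, -0.2]
opening: 0.064
grip_force: 0.0
t 23.48 tcp [0.4731 0.0772 0.1936] x [0.928 0.373 0.002] z [ 0.002 -0.001 -1.   ] xang 21.9 open 0.06403632548186132 grip 0.0 F [ 0.2 -0.6 -0.2]
turn z -0.002 then shift x -2.0 y -0.6 z 173.6
```

```bash

python3 -m crank '[[-2,0,25,0,0,0,0.5],[0,0,30,0,0,0,0.5],[0,0,30,0,0,0,0.5],[0,0,30,0,0,0,0.5],[0,0,30,0,0,0,0.5],[0,0,16,0,0,0,0.5],[0,0,10,0,0,0,0.5],[0,0,0,0,0,0,-1],[0,0,0,0,0,0,-1],[0,0,0,0,0,0,-1]]'
python3 -m crank '[[0,0,0,0,0,0,-1],[0,0,0,0,0,0,-1],[0,0,0,0,0,0,-1],[0,0,-20,0,0,0,-1],[0,0,-30,0,0,0,-1],[0,0,-40,0,0,0,-1],[0,0,-40,0,0,0,-1],[0,0,-40,0,0,0,-1],[0,0,0,0,0,0.123,-1],[0,0,0,0,0,0.123,-1]]'
python3 -m crank '[[-5.8,38,0,0,0,0,-1],[-5.8,38,0,0,0,0,-1],[-5.8,38,0,0,0,0,-1],[-5.8,38,0,0,0,0,-1],[-5.8,38,0,0,0,0,-1],[-5.8,38,0,0,0,0,-1],[-5.8,38,0,0,0,0,-1],[-5.8,38,0,0,0,0,-1],[-5.8,38,0,0,0,0,-1],[-5.8,38,0,0,0,0,-1]]'
python3 -m crank '[[-5.8,39,0,0,0,0,-1],[-5.8,39,0,0,0,0,-1],[0,0,0,0,0,0,-1],[0,0,0,0,0,0,-1],[0,0,0,0,0,0,-1],[0,0,0,0,0,0,-1],[0,0,0,0,0,0,-1],[0,0,0,0,0,0,-1],[0,0,0,0,0,0,-1],[0,0,0,0,0,0,-1]]'
python3 - <<'E'
from geo import *
snap('top','top2',(305,165,425,265),6)
plan(tin(0,-.060,.03))
E
```

```text
t: 24.32
tool_pos: [0.4724, 0.0762, 0.0231]
tool_rot: [3.084, 0.595, 0.005]
contact_force: [0.2, 0.1, -0.5]
opening: 0.0282
grip_force: 0.0
t: 25.15
tool_pos: [0.4728, 0.0769, 0.1959]
tool_rot: [3.135, 0.205, 0.013]
contact_force: [-0.2, 0.3, -0.7]
opening: 0.0214
grip_force: 30.3
t: 25.98
tool_pos: [0.4643, -0.3094, 0.1915]
tool_rot: [3.134, 0.213, 0.001]
contact_force: [2.2, -0.2, -0.2]
opening: 0.0213
grip_force: 30.3
t: 26.82
tool_pos: [0.464, -0.3859, 0.1915]
tool_rot: [3.134, 0.215, 0.0]
contact_force: [0.2, -0.3, 0.8]
opening: 0.021
grip_force: 30.3
t 26.87 tcp [ 0.4639 -0.3861  0.1915] x [0.991 0.136 0.   ] z [ 0. -0. -1.] xang 7.8 open 0.021372764402523284 grip 30.26731789112091 F [-0.2 -0.4 -0.1]
turn z -0.001 then shift x 1.1 y 1.5 z 161.5
```

View pics/top2.png

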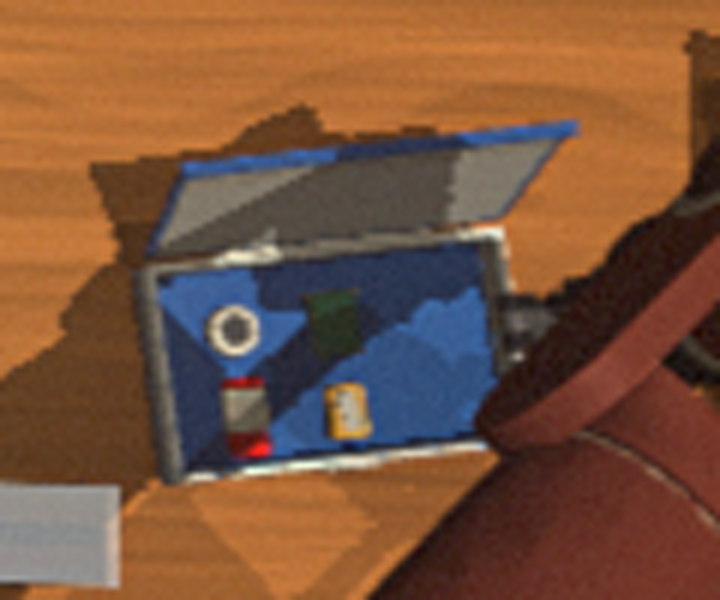

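All four items lie in the tin at (233,330), (333,320), (245,415) and (348,410), with the stamp above its spot. Next I release the stamp and plan the lid push.

```bash

python3 -m crank '[[1,1,25,0,0,0,-1],[0,0,35,0,0,0,-1],[0,0,35,0,0,0,-1],[0,0,35,0,0,0,-1],[0,0,20,0,0,0,-1],[0,0,11,0,0,0,-1],[0,0,0,0,0,0,-1],[0,0,0,0,0,0,0],[0,0,0,0,0,0,0],[0,0,0,0,0,0,0]]'
python3 -m crank '[[0,0,-20,0,0,0,0],[0,0,-35,0,0,0,0],[0,0,-35,0,0,0,-1],[0,0,-35,0,0,0,-1],[0,0,-35,0,0,0,-1],[0,0,-40,0,0,0,-1],[0,0,0,0,0,0,-1],[0,0,0,0,0,0,-1],[0,0,0,0,0,0,-1],[0,0,0,0,0,0,-1]]'
python3 - <<'E'
from geo import *
W=[tin(.150,0,.230),tin(.150,0,.122)]
for th in(2.0,1.85,1.7,1.5,1.3,1.1,.9,.7,.5,.3,.15,.05,0):
    r=.092; W.append(tin(.0615-r*np.cos(th)+.004*np.sin(th)+.011*np.sin(th),0,.036+r*np.sin(th)+.004*np.cos(th)))
plan(*W)
E
```

```text
t: 27.7
tool_pos: [0.4663, -0.3889, 0.0331]
tool_rot: [3.131, 0.213, 0.005]
contact_force: [-0.2, -0.2, 0.8]
opening: 0.0426
grip_force: 0.0
t: 28.53
tool_pos: [0.4644, -0.3869, 0.2292]
tool_rot: [-3.133, -0.213, 0.002]
contact_force: [-0.2, -0.4, -0.6]
opening: -0.0001
grip_force: 0.0
t 28.53 tcp [ 0.4644 -0.3869  0.2292] x [ 0.991  0.135 -0.001] z [-0.001  0.001 -1.   ] xang 7.8 open -0.00012861008454366615 grip 0.0 F [-0.2 -0.4 -0.6]
turn z -0.002 then shift x 150.8 y -59.3 z -0.8
turn z -0.000 then shift x 0.0 y 0.0 z 108.0
turn z -0.000 then shift x -36.6 y -0.0 z 4.0
turn z -0.000 then shift x -12.2 y 0.0 z -5.3
turn z -0.000 then shift x -13.0 y -0.0 z -3.4
turn z -0.000 then shift x -18.3 y 0.0 z -1.3
turn z -0.000 then shift x -18.6 y -0.0 z 2.3
turn z -0.000 then shift x -18.2 y 0.0 z 5.9
turn z -0.000 then shift x -17.1 y -0.0 z 9.3
turn z -0.000 then shift x -15.3 y -0.0 z 12.2
turn z -0.000 then shift x -12.8 y 0.0 z 14.7
turn z -0.000 then shift x -9.9 y 0.0 z 16.6
turn z -0.000 then shift x -5.3 y -0.0 z 13.3
turn z -0.000 then shift x -2.4 y 0.0 z 9.1
turn z -0.000 then shift x -0.9 y -0.0 z 4.6
```

```bash

python3 -m crank '[[30,-12,0,0,0,0,-1],[30,-12,0,0,0,0,-1],[30,-12,0,0,0,0,-1],[30,-12,0,0,0,0,-1],[30,-12,0,0,0,0,-1],[0,0,20,0,0,0,-1],[0,0,30,0,0,0,-1],[0,0,30,0,0,0,-1],[0,0,28,0,0,0,-1],[0,0,0,0,0,0,-1]]'
python3 -m crank '[[-18,0,2,0,0,0,-1],[-18,0,2,0,0,0,-1],[-6,0,-3,0,0,0,-1],[-6,0,-2,0,0,0,-1],[-7,0,-2,0,0,0,-1],[-6,0,-1.4,0,0,0,-1],[-9,0,-1,0,0,0,-1],[-9.3,0,0,0,0,0,-1],[-9.3,0,1,0,0,0,-1],[-9.3,0,1.3,0,0,0,-1]]'
python3 -m crank '[[-9.1,0,3,0,0,0,-1],[-9.1,0,3,0,0,0,-1],[-8.6,0,4.6,0,0,0,-1],[-8.5,0,4.7,0,0,0,-1],[-7.6,0,6.1,0,0,0,-1],[-7.6,0,6.1,0,0,0,-1],[-6.4,0,7.3,0,0,0,-1],[-6.4,0,7.4,0,0,0,-1],[0,0,0,0,0,0,-1],[0,0,0,0,0,0,-1]]'
python3 -m crank '[[-5,0,8.3,0,0,0,-1],[-4.9,0,8.3,0,0,0,-1],[-2.7,0,6.6,0,0,0,-1],[-2.6,0,6.6,0,0,0,-1],[-1.2,0,4.6,0,0,0,-1],[-1.2,0,4.5,0,0,0,-1],[0,0,2,0,0,0,-1],[0,0,1,0,0,0,-1],[0,0,0,0,0,0,-1],[0,0,0,0,0,0,-1]]'
python3 - <<'E'
from geo import *
plan(tin(-.03,0,.040))
E
```

```text
t: 29.37
tool_pos: [0.6004, -0.3042, 0.1119]
tool_rot: [-3.124, -0.213, 0.021]
contact_force: [-1.4, 1.0, -1.8]
opening: 0.0
grip_force: 0.0
t: 30.2
tool_pos: [0.5079, -0.3213, 0.126]
tool_rot: [3.133, 0.213, 0.001]
contact_force: [1.1, -0.2, 1.4]
opening: -0.0003
grip_force: 0.7
t: 31.03
tool_pos: [0.4447, -0.329, 0.0821]
tool_rot: [-3.133, -0.212, 0.003]
contact_force: [-0.5, 1.0, 0.2]
opening: -0.0001
grip_force: 0.0
t: 31.87
tool_pos: [0.4278, -0.3317, 0.042]
tool_rot: [-3.133, -0.214, 0.003]
contact_force: [-3.8, 2.6, 6.0]
opening: 0.0001
grip_force: 3.2
t 31.87 tcp [ 0.4278 -0.3317  0.042 ] x [ 0.991  0.136 -0.002] z [-0.002  0.001 -1.   ] xang 7.8 open 8.881329488766589e-05 grip 3.210989698127378 F [-3.8  2.6  6. ]
turn z -0.002 then shift x -0.6 y 0.3 z 2.0
```

```bash

python3 -m crank '[[0,0,1,0,0,0,-1],[0,0,1,0,0,0,-1],[0,0,1,0,0,0,-1],[0,0,1,0,0,0,-1],[0,0,0,0,0,0,-1],[0,0,0,0,0,0,-1],[0,0,0,0,0,0,-1],[0,0,0,0,0,0,-1],[0,0,0,0,0,0,-1],[0,0,0,0,0,0,-1]]'
python3 -m crank '[[0,0,-20,0,0,0,-1],[0,0,-30,0,0,0,-1],[0,0,-40,0,0,0,-1],[0,0,-40,0,0,0,-1],[0,0,-40,0,0,0,-1],[0,0,-40,0,0,0,-1],[0,0,0,0,0,0,-1],[0,0,0,0,0,0,-1],[0,0,0,0,0,0,-1],[0,0,0,0,0,0,-1]]'
python3 - <<'E'
from geo import *
c=(.622,.207)
plan((*c,.250,7.9),(*c,.180,7.9))
E
```

```text
t: 32.7
tool_pos: [0.4279, -0.3319, 0.0415]
tool_rot: [-3.132, -0.214, 0.005]
contact_force: [-12.3, 9.2, 28.7]
opening: -0.0004
grip_force: 14.0
t: 33.53
tool_pos: [0.4275, -0.3311, 0.245]
tool_rot: [-3.132, -0.213, 0.004]
contact_force: [-0.7, -0.6, -0.1]
opening: 0.0002
grip_force: 0.0
t 33.53 tcp [ 0.4275 -0.3311  0.245 ] x [ 0.991  0.135 -0.002] z [-0.003  0.003 -1.   ] xang 7.8 open 0.00017873038761483256 grip 0.0 F [-0.7 -0.6 -0.1]
turn z -0.002 then shift x 266.6 y -506.2 z -5.0
turn z -0.000 then shift x 0.0 y 0.0 z 70.0
```

```bash

python3 -m crank '[[16.7,-31.6,0,0,0,0,-1],[16.7,-31.6,0,0,0,0,-1],[16.7,-31.6,0,0,0,0,-1],[16.7,-31.6,0,0,0,0,-1],[16.7,-31.6,0,0,0,0,-1],[16.7,-31.6,0,0,0,0,-1],[16.7,-31.6,0,0,0,0,-1],[16.7,-31.6,0,0,0,0,-1],[16.7,-31.6,0,0,0,0,-1],[16.7,-31.6,0,0,0,0,-1]]'
python3 -m crank '[[16.7,-31.6,0,0,0,0,-1],[16.7,-31.6,0,0,0,0,-1],[16.7,-31.6,0,0,0,0,-1],[16.7,-31.6,0,0,0,0,-1],[16.7,-31.6,0,0,0,0,-1],[16.7,-31.6,0,0,0,0,-1],[0,0,20,0,0,0,-1],[0,0,20,0,0,0,-1],[0,0,10,0,0,0,-1],[0,0,0,0,0,0,-1]]'
python3 - <<'E'
from geo import *
c=(.622,.207)
plan((*c,.180,7.9))
snap('scene','scene2')
E
```

```text
t: 34.37
tool_pos: [0.5501, 0.0058, 0.2447]
tool_rot: [-3.134, -0.213, 0.006]
contact_force: [1.1, -0.2, -0.0]
opening: 0.0001
grip_force: 0.0
t: 35.2
tool_pos: [0.6216, 0.2048, 0.1911]
tool_rot: [3.133, 0.213, -0.016]
contact_force: [-0.8, 0.0, -0.3]
opening: -0.0003
grip_force: 0.0
t 35.2 tcp [0.6216 0.2048 0.1911] x [ 0.991  0.135 -0.01 ] z [-0.01  -0.002 -1.   ] xang 7.8 open -0.0003186277124903748 grip 0.0 F [-0.8  0.  -0.3]
turn z -0.002 then shift x 0.7 y -2.2 z 11.1
```

View pics/scene2.png

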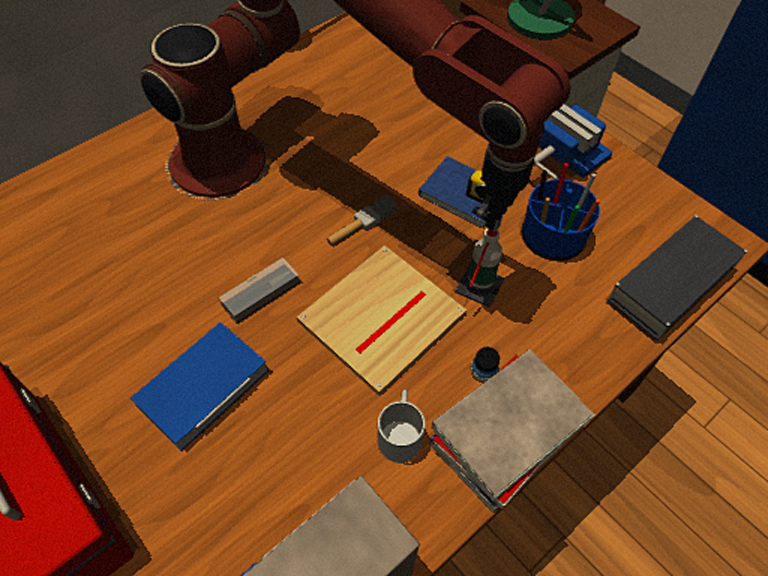

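The lid is shut (tin at 200,385), the board is empty, and the gripper is right above the cap (490,225). Next I press it.

```bash

python3 -m crank '[[0,-2,8,0,0,0,-1],[0,0,6,0,0,0,-1],[0,0,4,0,0,0,-1],[0,0,3,0,0,0,-1],[0,0,3,0,0,0,-1],[0,0,3,0,0,0,-1],[0,0,2,0,0,0,-1],[0,0,1,0,0,0,-1],[0,0,0,0,0,0,-1],[0,0,0,0,0,0,-1]]'
```

```text
t: 36.08
tool_pos: [0.6245, 0.2072, 0.1681]
tool_rot: [3.134, 0.213, 0.001]
contact_force: [-2.1, -0.9, 3.6]
opening: 0.0
grip_force: 1.8
```

```bash

python3 -m crank '[[0,0,1,0,0,0,-1],[0,0,1,0,0,0,-1],[0,0,1,0,0,0,-1],[0,0,1,0,0,0,-1],[0,0,1,0,0,0,-1],[0,0,1,0,0,0,-1],[0,0,0,0,0,0,-1],[0,0,0,0,0,0,-1],[0,0,0,0,0,0,-1],[0,0,0,0,0,0,-1]]'
```

```text
t: 36.92
tool_pos: [0.6247, 0.2072, 0.1649]
tool_rot: [3.134, 0.213, 0.002]
contact_force: [-7.4, -2.3, 15.8]
opening: 0.0002
grip_force: 7.7
```

```bash

python3 -m crank '[[0,0,-10,0,0,0,-1],[0,0,-25,0,0,0,-1],[0,0,-30,0,0,0,-1],[0,0,-30,0,0,0,-1],[0,0,-10,0,0,-0.05,-1],[0,0,0,0,0,-0.057,1],[0,0,0,0,0,0,1],[0,0,0,0,0,0,1],[0,0,0,0,0,0,1],[0,0,0,0,0,0,1]]'
python3 - <<'E'
from geo import *
k=(.478,.361)
plan((*k,.25,14),(*k,.036,14))
f=lambda u,v,z:px2w('scene',u/1.5,v/1.5,z)
print('caddy',px2w('top',205/1.5,245/1.5,.08),'vise handle',px2w('top',175/1.5,305/1.5,.06))
E
```

```text
t: 37.75
tool_pos: [0.6238, 0.2072, 0.2647]
tool_rot: [3.119, 0.379, -0.004]
contact_force: [0.1, -0.5, -0.2]
opening: 0.0605
grip_force: 0.0
t 37.75 tcp [0.6238 0.2072 0.2647] x [ 0.971  0.24  -0.002] z [-0.002 -0.    -1.   ] xang 13.9 open 0.0604873765934874 grip 0.0 F [ 0.1 -0.5 -0.2]
turn z -0.002 then shift x -104.2 y -184.5 z 14.7
turn z -0.000 then shift x 0.0 y 0.0 z 214.0
caddy [0.63037478 0.41395401 0.08      ] vise handle [0.50002646 0.4761908  0.06      ]
```

```bash

python3 -m crank '[[-17.4,-30.8,0,0,0,0,1],[-17.4,-30.8,0,0,0,0,1],[-17.4,-30.8,0,0,0,0,1],[-17.4,-30.8,0,0,0,0,1],[-17.4,-30.8,0,0,0,0,1],[-17.4,-30.8,0,0,0,0,1],[0,0,20,0,0,0,1],[0,0,30,0,0,0,1],[0,0,30,0,0,0,1],[0,0,30,0,0,0,1]]'
python3 -m crank '[[0,0,30,0,0,0,1],[0,0,25,0,0,0,1],[0,0,25,0,0,0,1],[0,0,20,0,0,0,1],[0,0,14,0,0,0,1],[0,0,4,0,0,0,1],[0,0,0,0,0,0,1],[0,0,0,0,0,0,1],[0,0,0,0,0,0,1],[0,0,0,0,0,0,1]]'
python3 - <<'E'
from geo import *
plan((.478,.361,.036,14))
E
```

```text
t: 38.58
tool_pos: [0.478, 0.3618, 0.1548]
tool_rot: [-3.118, -0.381, -0.0]
contact_force: [-0.2, -0.5, -0.7]
opening: 0.0854
grip_force: 0.0
t: 39.42
tool_pos: [0.4797, 0.3622, 0.0402]
tool_rot: [-3.117, -0.38, -0.005]
contact_force: [0.8, -0.1, 0.1]
opening: 0.0854
grip_force: 0.0
t 39.42 tcp [0.4797 0.3622 0.0402] x [0.971 0.24  0.003] z [ 0.003  0.002 -1.   ] xang 13.9 open 0.08540301141201204 grip 0.0 F [ 0.8 -0.1  0.1]
turn z -0.002 then shift x -1.9 y 0.8 z 4.2
```

```bash

python3 -m crank '[[0,0,0,0,0,0,-1],[0,0,0,0,0,0,-1],[0,0,0,0,0,0,-1],[0,0,0,0,0,0,-1],[0,0,0,0,0,0,-1],[0,0,0,0,0,0,-1],[0,0,0,0,0,0,-1],[0,0,0,0,0,0,-1],[0,0,0,0,0,0,-1],[0,0,0,0,0,0,-1]]' 60
python3 -m crank '[[0,0,-6,0,0,0,-1],[0,0,-10,0,0,0,-1],[0,0,-20,0,0,0,-1],[0,0,-20,0,0,0,-1],[0,0,-20,0,0,0,-1],[0,0,-20,0,0,0,-1],[0,0,-20,0,0,0,-1],[0,0,0,0,0,0.08,-1],[0,0,0,0,0,0.08,-1],[0,0,0,0,0,0,-1]]'
python3 - <<'E'
from geo import *
plan((.55,.02,.16,4.8))
E
```

```text
t: 40.25
tool_pos: [0.4791, 0.3626, 0.0394]
tool_rot: [-3.116, -0.38, -0.003]
contact_force: [-1.4, 6.5, 4.2]
opening: 0.0359
grip_force: 59.9
t: 41.08
tool_pos: [0.4778, 0.3604, 0.1536]
tool_rot: [3.137, 0.128, -0.003]
contact_force: [-0.1, 0.5, -5.2]
opening: 0.0351
grip_force: 59.8
t 41.08 tcp [0.4778 0.3604 0.1536] x [ 0.997  0.081 -0.002] z [-0.002 -0.002 -1.   ] xang 4.7 open 0.03513215298797057 grip 59.81345236301422 F [-0.1  0.5 -5.2]
turn z -0.003 then shift x 43.5 y 345.3 z -6.4
```

```bash

python3 -m crank '[[0,35,0,0,0,0,-1],[0,35,0,0,0,0,-1],[0,35,0,0,0,0,-1],[0,35,0,0,0,0,-1],[0,35,0,0,0,0,-1],[0,35,0,0,0,0,-1],[0,35,0,0,0,0,-1],[0,35,0,0,0,0,-1],[0,35,0,0,0,0,-1],[0,30,0,0,0,0,-1]]'
python3 -m crank '[[20,0,10,0,0,0,-1],[20,0,10,0,0,0,-1],[20,0,10,0,0,0,-1],[20,0,20,0,0,0,-1],[20,0,20,0,0,0,-1],[20,0,20,0,0,0,-1],[0,0,0,0,0,0,-1],[0,0,0,0,0,0,-1],[0,0,0,0,0,0,-1],[0,0,0,0,0,0,-1]]'
python3 - <<'E'
from geo import *
plan((.6276,.018,.060,4.8))
snap('scene','scene3',(185,130,325,250),5.5)
snap('top','top3')
E
```

```text
t: 41.92
tool_pos: [0.5055, 0.0153, 0.153]
tool_rot: [3.138, 0.132, -0.005]
contact_force: [0.5, 0.6, -4.1]
opening: 0.0358
grip_force: 61.0
t: 42.75
tool_pos: [0.6264, 0.0275, 0.0653]
tool_rot: [3.138, 0.131, 0.001]
contact_force: [0.4, 0.2, -4.0]
opening: 0.0358
grip_force: 61.4
t 42.75 tcp [0.6264 0.0275 0.0653] x [0.997 0.083 0.001] z [ 0.001 -0.    -1.   ] xang 4.8 open 0.03575406156427119 grip 61.37801170349121 F [ 0.4  0.2 -4. ]
turn z -0.000 then shift x 0.4 y 9.5 z 5.3
```

View pics/scene3.png

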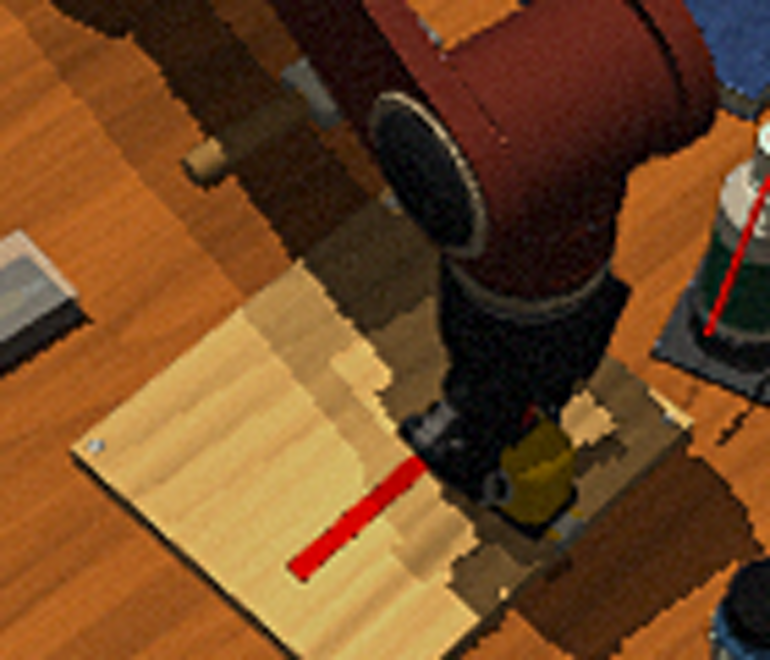

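The case is held upright and the hook shows as a light patch at crop (568,530), near the far edge. I'll check its position against the commanded one.

```bash
python3 - <<'E'
from geo import *
S=lambda u,v,z:px2w('scene',(u+.5)/5.5-.5+185,(v+.5)/5.5-.5+130,z)
e=np.array([.6595,.0207]);c,s=np.cos(.0847),np.sin(.0847)
fr=lambda p:np.round([c*(p[0]-e[0])+s*(p[1]-e[1]),-s*(p[0]-e[0])+c*(p[1]-e[1])],4)
print('hook',S(568,530,.047),fr(S(568,530,.047)),'tcp',fr([.6264,.0275]))
for n,q in(('near-left corner',(72,455)),('far-left(y+)',(693,420))): print(n,fr(S(*q,.018)))
a,b=S(295,573,.018),S(422,465,.018); print('mark end',fr(a),fr(b))
print('predicted hook px for tcp=centre', [ (np.array(w2px('scene',(.6264+.045*c,.0275+.045*s,.047)))-[185,130])*5.5])
E
```

```text
hook [0.66662394 0.03202422 0.047     ] [0.0081 0.0107] tcp [-0.0324  0.0096]
near-left corner [-0.2127 -0.1227]
far-left(y+) [0.0018 0.1184]
mark end [-0.0822 -0.0901] [-0.0802 -0.0004]
predicted hook px for tcp=centre [array([571.10967615, 534.84727476])]
```

```bash

python3 -m crank '[[3,6,0,0,0,0,-1],[0,0,4,0,0,0,-1],[0,0,5,0,0,0,-1],[0,0,5,0,0,0,-1],[0,0,5,0,0,0,-1],[0,0,4,0,0,0,-1],[0,0,3,0,0,0,-1],[0,0,1,0,0,0,-1],[0,0,0,0,0,0,-1],[0,0,0,0,0,0,-1]]'
python3 -m crank '[[0,0,0.5,0,0,0,-1],[0,0,0.5,0,0,0,-1],[0,0,0.5,0,0,0,-1],[0,0,0,0,0,0,-1],[0,0,0,0,0,0,-1],[0,0,0,0,0,0,-1],[0,0,0,0,0,0,-1],[0,0,0,0,0,0,-1],[0,0,0,0,0,0,-1],[0,0,0,0,0,0,-1]]'
```

```text
t: 43.68
tool_pos: [0.6302, 0.022, 0.0373]
tool_rot: [3.139, 0.13, 0.0]
contact_force: [0.7, -0.8, -5.2]
opening: 0.0355
grip_force: 61.5
t: 44.52
tool_pos: [0.6301, 0.0219, 0.0358]
tool_rot: [-3.139, -0.13, -0.0]
contact_force: [0.4, -0.2, -5.1]
opening: 0.0354
grip_force: 61.5
```

```bash

python3 -m crank '[[0,0,0.3,0,0,0,-1],[0,0,0.3,0,0,0,-1],[0,0,0.4,0,0,0,-1],[0,0,0,0,0,0,-1],[0,0,0,0,0,0,-1],[0,0,0,0,0,0,-1],[0,0,0,0,0,0,-1],[0,0,0,0,0,0,-1],[0,0,0,0,0,0,-1],[0,0,0,0,0,0,-1]]'
python3 - <<'E'
from geo import *
snap('scene','scene4',(245,190,315,245),10)
E
```

```text
t: 45.35
tool_pos: [0.6302, 0.0219, 0.0354]
tool_rot: [3.139, 0.13, -0.0]
contact_force: [-5.0, 0.6, 4.1]
opening: 0.0356
grip_force: 62.1
```

View pics/scene4.png

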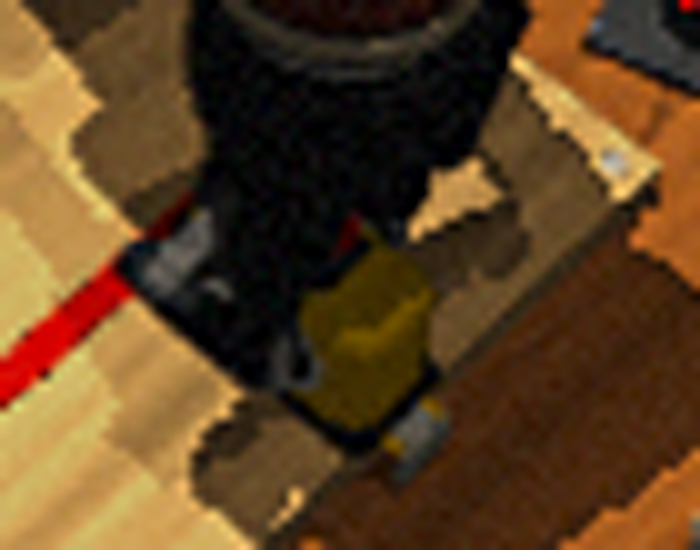

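The hook (415,445) hangs past the far edge with the case front about at the edge, and the underside touches at the expected height. I'll raise it slightly and pull back, watching the force.

```bash

python3 -m crank '[[0,0,-0.5,0,0,0,-1],[0,0,-0.5,0,0,0,-1],[-1,0,0,0,0,0,-1],[-1,0,0,0,0,0,-1],[0,0,0,0,0,0,-1],[0,0,0,0,0,0,-1],[0,0,0,0,0,0,-1],[0,0,0,0,0,0,-1],[0,0,0,0,0,0,-1],[0,0,0,0,0,0,-1]]'
for i in 1 2 3 4 5; do python3 -m crank '[[-1,0,0,0,0,0,-1],[-1,0,0,0,0,0,-1],[-1,0,0,0,0,0,-1],[0,0,0,0,0,0,-1],[0,0,0,0,0,0,-1],[0,0,0,0,0,0,-1],[0,0,0,0,0,0,-1],[0,0,0,0,0,0,-1],[0,0,0,0,0,0,-1],[0,0,0,0,0,0,-1]]' | sed -n '2p;4p'; done
```

```text
t: 46.23
tool_pos: [0.6278, 0.0218, 0.0355]
tool_rot: [-3.139, -0.13, 0.001]
contact_force: [-0.4, 0.4, -4.5]
opening: 0.0354
grip_force: 61.6
tool_pos: [0.6251, 0.0215, 0.0358]
contact_force: [0.1, 0.0, -4.9]
tool_pos: [0.6221, 0.0213, 0.0358]
contact_force: [-0.5, 0.0, -4.7]
tool_pos: [0.6191, 0.021, 0.0358]
contact_force: [-0.1, 0.3, -5.0]
tool_pos: [0.6163, 0.0207, 0.0359]
contact_force: [1.9, 0.6, -3.9]
tool_pos: [0.6132, 0.0205, 0.0358]
contact_force: [1.5, 0.3, -4.9]
```

```bash

python3 -m crank '[[-4,0,0,0,0,0,-1],[-7,0,0,0,0,0,-1],[-7,0,0,0,0,0,-1],[-7,0,0,0,0,0,-1],[-7,0,0,0,0,0,-1],[-7,0,0,0,0,0,-1],[-7,0,0,0,0,0,-1],[-7,0,0,0,0,0,-1],[-4,0,0,0,0,0,-1],[0,0,0,0,0,0,-1]]'
python3 -m crank '[[-6,0,0,0,0,0,-1],[-5,0,0,0,0,0,-1],[-3,0,0,0,0,0,-1],[0,0,0,0,0,0,-1],[0,0,0,0,0,0,-1],[0,0,0,0,0,0,-1],[0,0,0.3,0,0,0,-1],[0,0,0.3,0,0,0,-1],[0,0,0,0,0,0,-1],[0,0,0,0,0,0,-1]]'
python3 - <<'E'
from geo import *
plan((.5428,.014,.0354,4.8))
snap('scene','scene5',(225,170,325,250),7.5)
E
```

```text
t: 51.23
tool_pos: [0.5553, 0.0159, 0.0356]
tool_rot: [-3.139, -0.13, 0.001]
contact_force: [1.2, -0.5, -4.7]
opening: 0.0353
grip_force: 61.1
t: 52.07
tool_pos: [0.5428, 0.0147, 0.0354]
tool_rot: [-3.139, -0.13, -0.001]
contact_force: [1.8, 0.4, -3.7]
opening: 0.0354
grip_force: 61.3
t 52.07 tcp [0.5428 0.0147 0.0354] x [0.997 0.083 0.001] z [ 0.001  0.    -1.   ] xang 4.7 open 0.03540622786297353 grip 61.34238839149475 F [ 1.8  0.4 -3.7]
turn z -0.001 then shift x -0.0 y 0.7 z 0.0
```

View pics/scene5.png

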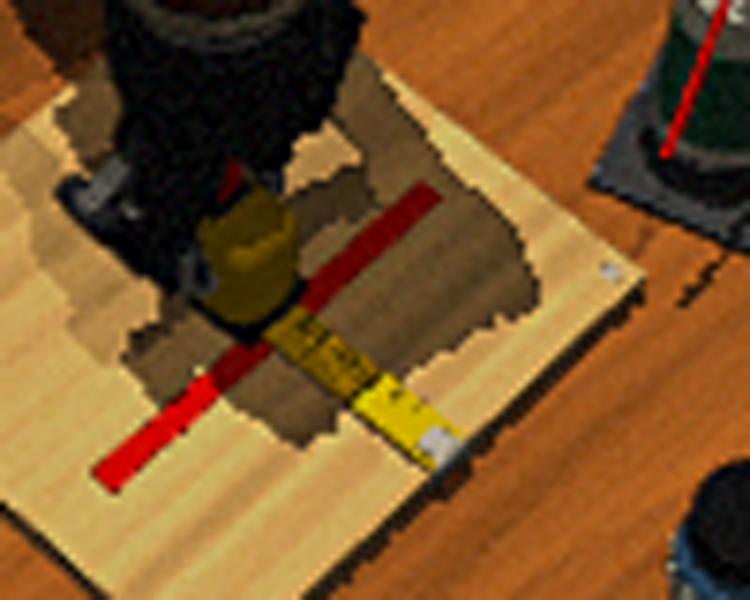

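The tape is out, the hook (440,445) sits on the far edge and the case front stands over the strip. I'll set it down, release, and press the lock.

```bash

python3 -m crank '[[0,0,0.4,0,0,0,-1],[0,0,0,0,0,0,-1],[0,0,0,0,0,0,-1],[0,0,0,0,0,0,0.3],[0,0,0,0,0,0,0.3],[0,0,0,0,0,0,0.6],[0,0,0,0,0,0,0.6],[0,0,-10,0,0,0,0.6],[0,0,-20,0,0,0,0.6],[0,0,-30,0,0,0,0.6]]'
python3 -m crank '[[0,0,-20,0,0,0,0.6],[0,0,0,0,0,0,-1],[0,0,0,0,0,0,-1],[0,0,0,0,0,0,-1],[0,0,0,0,0,0,-1],[0,0,0,0,0,0,-1],[0,0,0,0,0,0,-1],[0,0,0,0,0,0,-1],[0,0,0,0,0,0,-1],[0,0,0,0,0,0,-1]]'
python3 - <<'E'
from geo import *
plan((.5428,.0147,.100,4.7))
E
```

```text
t: 52.95
tool_pos: [0.54, 0.0149, 0.093]
tool_rot: [-3.138, -0.13, 0.01]
contact_force: [0.2, -0.4, -0.1]
opening: 0.0683
grip_force: 0.0
t: 53.78
tool_pos: [0.5423, 0.0146, 0.1145]
tool_rot: [-3.139, -0.13, 0.001]
contact_force: [0.1, 0.7, 0.2]
opening: 0.0001
grip_force: 0.0
t 53.78 tcp [0.5423 0.0146 0.1145] x [ 0.997  0.083 -0.   ] z [-0.  0. -1.] xang 4.7 open 0.00011017642514869279 grip 0.0 F [0.1 0.7 0.2]
turn z 0.001 then shift x 0.5 y -0.0 z 14.5
```

```bash

python3 -m crank '[[0,0,8,0,0,0,-1],[0,0,6,0,0,0,-1],[0,0,4,0,0,0,-1],[0,0,3,0,0,0,-1],[0,0,2,0,0,0,-1],[0,0,2,0,0,0,-1],[0,0,2,0,0,0,-1],[0,0,1,0,0,0,-1],[0,0,1,0,0,0,-1],[0,0,0,0,0,0,-1]]'
python3 -m crank '[[0,0,0.5,0,0,0,-1],[0,0,0.5,0,0,0,-1],[0,0,0.5,0,0,0,-1],[0,0,0.5,0,0,0,-1],[0,0,0.5,0,0,0,-1],[0,0,0.5,0,0,0,-1],[0,0,0,0,0,0,-1],[0,0,0,0,0,0,-1],[0,0,0,0,0,0,-1],[0,0,0,0,0,0,-1]]'
```

```text
t: 54.62
tool_pos: [0.5425, 0.0146, 0.0858]
tool_rot: [3.139, 0.13, 0.001]
contact_force: [-0.4, -0.2, -0.0]
opening: -0.0002
grip_force: 0.0
t: 55.45
tool_pos: [0.5426, 0.0146, 0.0833]
tool_rot: [3.139, 0.13, 0.001]
contact_force: [-1.1, -0.1, 5.1]
opening: 0.0002
grip_force: 2.6
```

```bash

python3 -m crank '[[0,0,0.5,0,0,0,-1],[0,0,0.5,0,0,0,-1],[0,0,0.5,0,0,0,-1],[0,0,0.5,0,0,0,-1],[0,0,0,0,0,0,-1],[0,0,0,0,0,0,-1],[0,0,0,0,0,0,-1],[0,0,0,0,0,0,-1],[0,0,0,0,0,0,-1],[0,0,0,0,0,0,-1]]'
python3 -m crank '[[0,0,0.5,0,0,0,-1],[0,0,0.5,0,0,0,-1],[0,0,0,0,0,0,-1],[0,0,0,0,0,0,-1],[0,0,0,0,0,0,-1],[0,0,0,0,0,0,-1],[0,0,0,0,0,0,-1],[0,0,0,0,0,0,-1],[0,0,0,0,0,0,-1],[0,0,0,0,0,0,-1]]'
```

```text
t: 56.28
tool_pos: [0.5426, 0.0146, 0.0819]
tool_rot: [3.139, 0.13, 0.0]
contact_force: [-3.3, -0.1, 8.9]
opening: 0.0
grip_force: 4.2
t: 57.12
tool_pos: [0.5427, 0.0146, 0.0813]
tool_rot: [3.139, 0.13, 0.0]
contact_force: [-5.3, -0.1, 10.7]
opening: 0.0001
grip_force: 5.1
```

```bash

python3 - <<'E'
from geo import *
snap('scene','scene6',(235,165,305,235),8)
E
```

```text
(no output)
```

View pics/scene6.png

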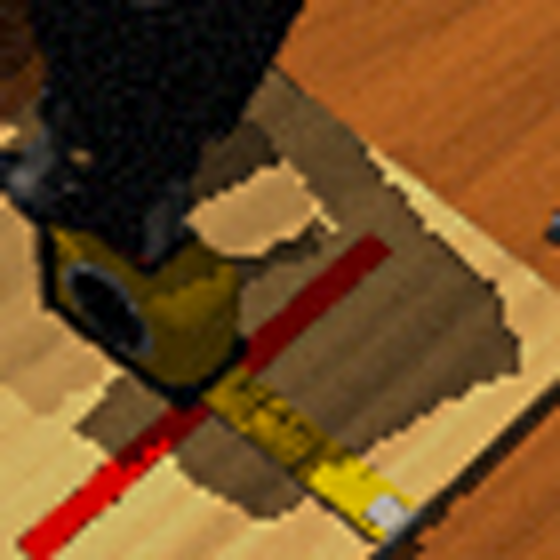

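```bash

python3 -m crank '[[0,0,-10,0,0,0,-1],[0,0,-20,0,0,0,-1],[0,0,-30,0,0,0,-1],[0,0,-30,0,0,0,-1],[0,0,-30,0,0,0,-1],[0,0,-30,0,0,0,-1],[-30,0,0,0,0,0,-1],[-30,0,0,0,0,0,-1],[-30,0,0,0,0,0,-1],[-30,0,0,0,0,0,-1]]'
python3 -m crank '[[-30,0,0,0,0,0,-1],[-20,0,0,0,0,0,-1],[0,0,0,0,0,0,-1],[0,0,0,0,0,0,-1],[0,0,0,0,0,0,-1],[0,0,0,0,0,0,-1],[0,0,0,0,0,0,-1],[0,0,0,0,0,0,-1],[0,0,0,0,0,0,-1],[0,0,0,0,0,0,-1]]'
python3 - <<'E'
from geo import *
to(None)
snap('scene','s7'); snap('top','t7')
a=cv2.imread('pics/raw_s7.png')[165:235,235:305]; b=cv2.imread('pics/raw_t7.png')[160:230,215:285]
cv2.imwrite('pics/v7.png',np.hstack([cv2.resize(i,(395,395),interpolation=cv2.INTER_CUBIC) for i in(a,b)]))
E
```

```text
t: 58.0
tool_pos: [0.4216, 0.0047, 0.2295]
tool_rot: [3.139, 0.13, -0.0]
contact_force: [-0.4, 0.3, -0.0]
opening: 0.0002
grip_force: 0.0
t: 58.83
tool_pos: [0.3732, 0.0006, 0.2297]
tool_rot: [-3.139, -0.13, 0.001]
contact_force: [-0.1, -0.5, -0.2]
opening: 0.0002
grip_force: 0.0
t 58.83 tcp [0.3732 0.0006 0.2297] x [ 0.997  0.083 -0.001] z [-0.001  0.    -1.   ] xang 4.8 open 0.00019729684952235764 grip 0.0 F [-0.1 -0.5 -0.2]
```

View pics/v7.png

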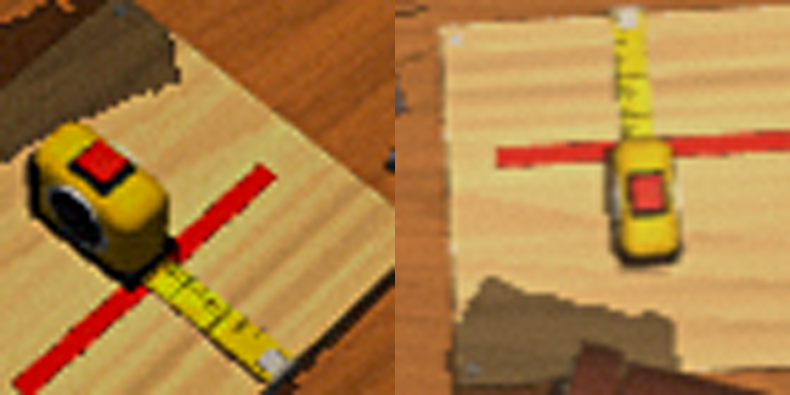

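The tape is flat, hooked and on the strip. The knob is visible in both views, scene (103,158) and top (253,193), so I'll triangulate its height.

```bash
python3 - <<'E'
from geo import *
def red(f,x0,y0,x1,y1):
    im=cv2.imread(f)[y0:y1,x0:x1].astype(int); m=((im[:,:,2]>140)&(im[:,:,1]<90)).astype('uint8')
    n,l,st,c=cv2.connectedComponentsWithStats(m); return [(c[i]+[x0,y0],st[i][4]) for i in range(1,n) if st[i][4]>8]
rs=red('pics/raw_s7.png',235,165,305,235); rt=red('pics/raw_t7.png',215,160,285,230); print(rs,rt)
pick=lambda L:min(L,key=lambda q:q[1])[0]
def tri(us,ut):
    r=[(px2w('scene',*us,0),px2w('scene',*us,.2)),(px2w('top',*ut,0),px2w('top',*ut,.2))]
    d=[(b-a)/.2 for a,b in r]; A=np.stack([d[0],-d[1]],1); s=np.linalg.lstsq(A,r[1][0]-r[0][0],rcond=None)[0]
    return r[0][0]+d[0]*s[0],r[1][0]+d[1]*s[1]
print(tri((235+(103+.5)/5.64-.5,165+(158+.5)/5.64-.5),(215+(253+.5)/5.64-.5,160+(193.5)/5.64-.5)))
e=np.array([.6595,.0207]);c,s=np.cos(.0847),np.sin(.0847)
fr=lambda p:np.round([c*(p[0]-e[0])+s*(p[1]-e[1]),-s*(p[0]-e[0])+c*(p[1]-e[1])],4)
S=lambda u,v,z:px2w('scene',(u+.5)/5.64-.5+235,(v+.5)/5.64-.5+165,z)
for n,u,v,z in(('basefrontL',131,285,.018),('basefrontR',178,245,.018),('strip lo',27,380,.018),('strip hi',264,175,.018),('edge pt',270,387,.018),('edge pt2',392,275,.018),('knob.085',103,158,.085)): print(n,fr(S(u,v,z)))
print('top knob@.085',fr(px2w('top',215+253.5/5.64-.5,160+193.5/5.64-.5,.085)),'tcp was',fr([.5427,.0146]))
E
```

```text
[(array([238.07142857, 166.28571429]), np.int32(14)), (array([288.16541353, 176.41203008]), np.int32(665)), (array([252.54285714, 193.08571429]), np.int32(35)), (array([274.24691358, 201.80246914]), np.int32(81)), (array([248.09345794, 225.        ]), np.int32(107)), (array([297.13934426, 226.53278689]), np.int32(122)), (array([302.52631579, 232.31578947]), np.int32(19))] [(array([274.        , 184.93243243]), np.int32(74)), (array([242.77272727, 186.78787879]), np.int32(66)), (array([259.42424242, 193.6969697 ]), np.int32(33))]
(array([0.54124471, 0.0144136 , 0.08389494]), array([0.53963531, 0.01218078, 0.08372429]))
basefrontL [-0.085  -0.0097]
basefrontR [-0.0843  0.0238]
strip lo [-0.0839 -0.084 ]
strip hi [-0.0817  0.0856]
edge pt [ 0.0035 -0.0034]
edge pt2 [0.0045 0.0867]
knob.085 [-0.1179  0.0032]
top knob@.085 [-0.1203  0.0017] tcp was [-0.1169  0.0038]
```

The knob triangulates to 84 mm height, against 91 mm when up, and it took over 10 N, so it is fully down. The case front is about 2 mm from the strip's centre line, the hook is on the edge and the arm is clear, so I'm handing in.

```bash
python3 -c "
from station import ctrl
print(ctrl.finish_job())"
```

```text
the job is handed in; nothing more can be done
None
```

I handed the job in with every step done as far as I could measure; the hand-in returned no verdict: all five items are in the shut tin, the duster was pressed and released, and the tape is hooked, drawn to about 2 mm from the strip's centre line and locked.

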